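# Reassemble the water filter on its rod

## Robot

A 6-joint arm with a two-finger parallel gripper is mounted at the origin on the work surface. World frame = base frame: x ahead of the robot, y to its left, z up, the work surface at z = 0. Lengths are in m, angles in rad, forces in N, time in s.
With the tool pointing down it reaches from about 0.3 to 0.875 m from the base axis. Payload 6.4 kg.
Tool frame: the origin (TCP) lies between the finger pads; the fingertips stand 25 mm ahead of it and the grasp point (between the pads) lies 6 mm ahead of it; z points along the fingers, y is the direction in which the jaws open and shut (so a half turn about z gives the same grasp; the last joint's range is limited). The gripper opens to 88 mm and grips with 3 to 60 N. Pads are 18 mm wide; open, the fingers measure 123 mm over their backs; the gripper's body (75 mm by 187 mm) begins 45 mm behind the grasp point.
Start: joints at [-0.206, 0.181, 1.607, -0, 1.354, -0.206], TCP at [0.575, 0, 0.264] pointing down, gripper open.
Joint ranges: [-2.99, 2.99], [-0.89, 2.07], [0.3, 2.58], [-1.14, 4.28], [0, 2.63], [-3.12, 3.12]. Speed limits (rad/s): [2.57, 2.57, 3.01, 3.14, 3.14, 3.14].

## Interface

Orientations are given as a rotation vector (axis times angle).
In Python, from workcell import arm, cams gives the robot as it stands.
- The arm moves only by the tool apply_moves, never from a script. Its argument "plan" is a list of rows, each a list of 3 entries, a list of its own where there are three numbers: the shift along the tool's x, y, z in mm, then the turn, a rotation vector about the tool's x, y, z in degrees, then the closure in counts, from 0 (fully open) to 255 (shut). A call has exactly 5 rows; each row shifts and turns the commanded pose from where the row before left it, along the tool's axes as they then stand; what a row does not reach is not made up. A row lasts 1/12 s, in which the tool goes at most 41.7 mm and 7.16 degrees, less where a joint would pass 70% of its speed; a pose out of reach is approached as far as the arm can. A call with a gripper value outside its range is refused whole. The fingers move at their own pace and stop on an object; "grip_force" is the grip in N (left out, the last holds). Time passes only in rows, so rows that do not move let the fingers close, or fill a call up. It gives the time, the measured TCP pose, the force and the opening at its end, in the units of the state.
- arm.sense(): the state, without advancing time (a new reading comes with each control period).
- cams.capture(name): name is "scene" or "side" or "wrist"; returns (picture, depth): 400x640x3 uint8, blue, green, red; 400x640 float32, m along the optical axis (not along the pixel's ray), 0 where there is no reading.
- cams.camera_info(name): a dict with "fx", "fy", "cx", "cy" (pixels), "distortion" ([k1, k2, p1, p2, k3] as OpenCV has them; the pictures are not rectified), "origin" and "orientation" of the camera in the world. Camera axes: x right, y up, looking along -z (the intrinsics and any distortion apply to the point x, -y, -z); pixel columns grow to the right and rows downward; lengths in m; the calibration is good to about 2 mm. A picture is of the moment at which its call begins: read the wrist's pose just before it. camera_info takes no time and is no camera call; for the wrist camera it gives the pose at the moment of the call.
- arm.close_job(): hands the job in, once; it reports no verdict.
The state is a dict: "time_s": time; "q": joint angles; "qd": joint speeds; "joint_efforts": joint torques, N m; "position": TCP position; "tcp_rot": TCP orientation; "force": force on the tool from outside, world axes, zero at the start; "wrist_torque": the same for the moment, N m; "opening": opening from 0.0 (shut) to 1.0 (fully open).
Only numpy, scipy, OpenCV 4.12 (cv2) and the standard library are available. Lean on these libraries where they do the work, as an engineer would, in place of code of your own. Each camera call takes 0.05 s, during which the arm holds its last target. There are 200 camera calls.

## Task

Put the pump's water filter back together: thread the wide disc pack onto the horizontal rod first, then the narrow sleeve, then push the end cap on, open end first, until the whole stack comes up snug against the sprung stop plate, and leave the cap gripping there with the spring lightly squeezing the stack. Feel for the stop and push gently, so as not to crack the disc pack, and leave everything else on the bench where it is.

Things in the scene. Friction and masses are not known exactly. Their poses are not given: they have to be found in the camera images.
- rig: Filter head: dark steel bracket with a grey level cylinder (62 dia, 85 long) and, out of its front face, a level steel rod, 14 dia. Fixed. Origin on the table below the centre of that front face; z up; the rod runs along this frame's -x at y = 0, z = 100 mm, its free end at x = -118; its last 8 mm taper to 7 dia.
- rod_tip (a point): Point on the rod's axis at its free end (100 mm above the table); axes as rig.
- stop_zone (a point): Point on the rod axis at x = -26 in rig. Round the rod sits a sprung steel stop plate, 40 dia, 6 thick; its face rests anywhere 16 to 36 mm out from the head's front face: set anew each time, unmeasured, to be found by touch. It starts to give at 3 N, then 2 N per mm, and bottoms hard after 2.5 mm. A squeeze of 4 to 8 N on the stack is right; 18 N cracks the disc pack.
- grip_zone (a point): Point on the rod axis at x = -106 in rig. Rubber-faced spring strips in the rod's flanks (x -96 to -117, up to 1.6 mm proud at -104 to -107) pass the disc and sleeve almost freely but grip the cap's tighter bore: pushing the cap takes 6 to 11 N more (most as its mouth climbs them, x -117 to -107) and it then stays put against up to about 6 N of spring.
- disc_c (a point): Centre of the filter disc pack: the widest grey plastic ring, 52 outer dia, 28 long, with an 18 bore right through, 70 g or so. Axis along its own x (both ends alike), level. It lies loose on its wooden stand, centre 76 above the table.
- sleeve_c (a point): Centre of the spacer sleeve: the narrowest grey plastic tube, 36 outer dia, 34 long, 18 bore right through, 30 g or so. Axis along its own x (both ends alike), level. Loose on its stand, centre 67 above the table.
- cap_c (a point): Centre of the end cap: grey plastic, 44 outer dia, 50 long, 16 bore 46 deep that opens at its +x end; the -x end is closed. +x on the stand points away from the robot, the way it goes on the rod. 50 g or so. Loose on its stand, centre 71 above the table.
- disc: The filter disc pack itself; origin at its centre, x along the bore.
- sleeve: The spacer sleeve itself; origin at its centre, x along the bore.
- cap: The end cap itself; origin at its centre, x along the bore towards the open end.
- disc_stand: Stand that the disc starts on (which of the three places is whose varies): wooden foot 60 x 56 x 10 with a block 22 wide and two steel rails 24 wide over all, 50 long along its x, tops 51 above the table. Fixed. Origin on the table below its middle. The part lies along x, fingers fit on both sides (y) of the block.
- sleeve_stand: Stand that the sleeve starts on (which of the three places is whose varies): wooden foot 60 x 56 x 10 with a block 22 wide and two steel rails 24 wide over all, 50 long along its x, tops 51 above the table. Fixed. Origin on the table below its middle. The part lies along x, fingers fit on both sides (y) of the block.
- cap_stand: Stand that the cap starts on (which of the three places is whose varies): wooden foot 60 x 56 x 10 with a block 22 wide and two steel rails 24 wide over all, 50 long along its x, tops 51 above the table. Fixed. Origin on the table below its middle. The part lies along x, fingers fit on both sides (y) of the block.
- bulb_a: tulip bulb, 44 dia x 50 high, standing. Bystander; origin at its underside, centre.
- bulb_b: tulip bulb, 44 dia x 50 high, standing. Bystander; origin at its underside, centre.
- jar: small glass jar with a lid, 54 dia x 75 high, standing. Bystander; origin at its underside, centre.
- screwdriver: screwdriver, 170 long, lying. Bystander; origin at its underside (tools: near the middle).
- spanner: spanner, 160 long, lying. Bystander; origin at its underside (tools: near the middle).
- washer: spare flat grey washer, 42 dia x 6 thick, lying flat; not used. Bystander; origin at its underside, centre.
- cup: white plastic cup, 72 dia x 75 high, standing. Bystander; origin at its underside, centre.
Mind the look-alikes: they are no part of the job. What is shaped like the disc but green or purple is not meant.

How it is judged:
On the way, in this order (a step that is already met when the one before it is completed fails the run):
1. the disc pack is threaded on the rod (x of disc_c in the frame of rig between -0.1 and -0.02 m and y of disc_c in the frame of rig between -0.005 and 0.005 m and z of disc_c in the frame of rig between 0.093 and 0.105 m), for 0.1 s.
2. the sleeve is threaded on the rod after the disc pack (all of step 1 and x of sleeve_c in the frame of rig between -0.101 and -0.05 m and y of sleeve_c in the frame of rig between -0.005 and 0.005 m and z of sleeve_c in the frame of rig between 0.093 and 0.105 m), for 0.1 s.
3. the cap is on the rod's end and the stack is squeezed against the stop plate (all of step 2 and x of cap_c in the frame of rig between -0.128 and -0.095 m and y of cap_c in the frame of rig between -0.005 and 0.005 m and z of cap_c in the frame of rig between 0.093 and 0.105 m and contact force between cap and sleeve above 1.5 N and contact force between sleeve and disc above 1.5 N), for 0.1 s.
At the end, for the whole second after the job is handed in: Disc pack, sleeve, cap threaded in that order: centres 20-100, 50-101, 95-128 mm out from the filter head's face, within 5 mm sideways and -7/+5 mm in height of the rod axis, cap within 0.15 rad of it; at rest; spring still squeezes with over 1.5 N cap-sleeve and sleeve-disc (all of step 3 and angle between the x axis of cap and the x axis of rig, either way round below 0.15 rad and linear speed of each of disc, sleeve, cap below 0.01 m/s); the robot touches nothing.
It fails at once if the stack is squeezed with more than 18 N (cap on sleeve or sleeve on disc pack) (contact force between cap and sleeve above 18 N or contact force between sleeve and disc above 18 N).
It fails at once if a bystander is moved by more than 30 mm (distance of any of bulb_a, bulb_b, jar, screwdriver, spanner, washer, cup from where it was at the start of the episode above 0.03 m).
It also fails if it takes over 72 s, if anything falls off the work surface, if the arm or the gripper's body presses on something with over 40 N, if the wrist force passes 120 N, or if a joint passes its speed limit or range.

## Working session

There is one attempt and no reset: what is moved stays moved. The work goes in short steps, Python scripts to look and compute and a tool call to move; the robot and the scene stay as the last step left them, time stands still between calls to the robot, and variables do not carry over. Pictures are saved under pics/ and viewed, about 8 in all and at most 12, crops included, and the job is handed in when it is done.

Besides the shell and the picture viewer there is one more tool, called after "Emit:" as name(argument=value, ...) on one line, values as JSON. apply_moves: Moves the arm, as the interface text tells. Its arguments: {"type":"object","properties":{"plan":{"type":"array","items":{"type":"array"}},"grip_force":{"type":"number"}},"required":["plan"]}

```bash
ls; mkdir -p pics
cat > h.py <<'E'
import numpy as np, cv2
from scipy.spatial.transform import Rotation as R
from workcell import arm, cams
def rot(o):
    o=np.array(o,float)
    if o.shape==(3,3): return o
    return (R.from_rotvec(o) if o.size==3 else R.from_quat(o)).as_matrix()
def cap(n):
    i=cams.camera_info(n); p,d=cams.capture(n); return i,p,d
def rays(i,uv):
    K=np.array([[i['fx'],0,i['cx']],[0,i['fy'],i['cy']],[0,0,1.]])
    u=cv2.undistortPoints(np.array(uv,float).reshape(-1,1,2),K,np.array(i['distortion'],float)).reshape(-1,2)
    return np.c_[u[:,0],-u[:,1],-np.ones(len(u))]@rot(i['orientation']).T
def cloud(i,d):
    v,u=np.mgrid[0:400,0:640]
    r=rays(i,np.c_[u.ravel(),v.ravel()])
    P=np.array(i['origin'])+r*d.reshape(-1,1)
    P[d.ravel()==0]=np.nan
    return P.reshape(400,640,3)
E
python3 - <<'E'
from h import *
s=arm.sense(); print({k:np.round(v,4) for k,v in s.items()})
for n in ("scene","side"):
    i,p,d=cap(n); print(n,i,(d>0).mean())
    cv2.imwrite(f'pics/{n}0.png',p); np.savez(f'{n}0.npz',p=p,d=d)
E
```

```text
pics
{'time_s': np.float64(0.0), 'q': array([-0.2063,  0.1815,  1.608 , -0.    ,  1.3538, -0.2063]), 'qd': array([-0.0005, -0.0017, -0.0021,  0.0006,  0.0022,  0.0002]), 'joint_efforts': array([-6.00000e-04, -4.33867e+01, -3.41849e+01,  7.01000e-02,
        3.87000e-02, -2.00000e-04]), 'position': array([5.745e-01, 1.000e-04, 2.628e-01]), 'tcp_rot': array([-2.2204e+00, -2.2204e+00,  1.5000e-03]), 'force': array([ 0.701 , -1.1097, -0.4356]), 'wrist_torque': array([-0.0183, -0.0158,  0.0084]), 'opening': np.float64(0.9996)}
scene {'fx': 516.2746333138213, 'fy': 516.2746333138213, 'cx': 331.0120215843625, 'cy': 211.96874108529522, 'distortion': array([-0.05225171,  0.        ,  0.        ,  0.        ,  0.        ]), 'origin': array([1.13909372, 0.34654748, 1.20215608]), 'orientation': array([0.35955307, 0.56019175, 1.97352721])} 0.99612109375
side {'fx': 447.6832043582496, 'fy': 447.6832043582496, 'cx': 313.66371907567185, 'cy': 197.59196226785562, 'distortion': array([-0.06134701,  0.        ,  0.        ,  0.        ,  0.        ]), 'origin': array([-0.006556  , -0.92905499,  0.84070108]), 'orientation': array([ 0.93950342, -0.22755592, -0.47725992])} 0.99608203125
```

View pics/scene0.png

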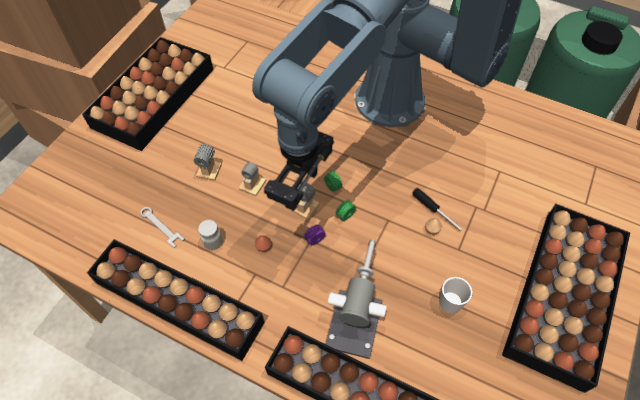

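View pics/side0.png

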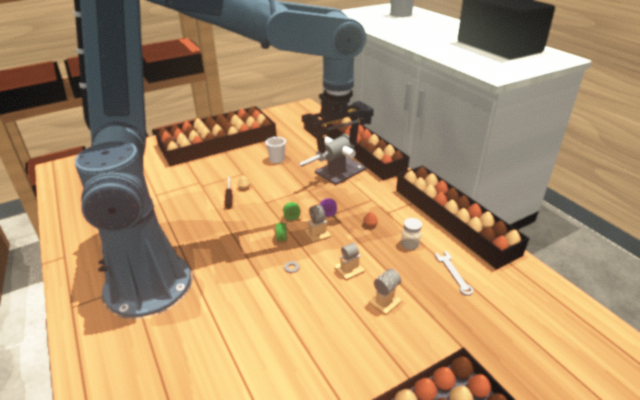

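The scene picture shows the stands at about (207,160), (252,178) and (304,200), the last partly under the gripper, with the rig at (358,300). The side picture has the stands at (386,290), (349,260) and (318,222), and the rod tip near (303,162). Next I measure from depth.

```bash
python3 - <<'E'
from h import *
C={}
for n in ("scene","side"):
    z=np.load(n+'0.npz'); i=cams.camera_info(n); P=cloud(i,z['d']); C[n]=(P,z['p'])
boxes={'scene':{'s1':(185,135,230,185),'s2':(235,155,270,197),'s3':(290,180,320,220),'rod':(355,235,385,290),'cyl':(335,270,380,325)},
'side':{'s1':(365,262,408,315),'s2':(333,240,368,280),'s3':(303,200,332,242),'rod':(298,148,335,170),'cyl':(320,135,360,180)}}
for n in boxes:
    P,p=C[n]
    t=P[250:300,200:300] if n=='scene' else P[300:350,200:300]
    for k,(a,b,c,d) in boxes[n].items():
        q=P[b:d,a:c].reshape(-1,3); col=p[b:d,a:c].reshape(-1,3).astype(int)
        gray=(col.max(1)-col.min(1))<30
        if k[0]=='s':
            m=gray&(q[:,2]>.045)&(q[:,2]<.12)
        elif k=='rod': m=gray&(q[:,2]>.085)&(q[:,2]<.115)
        else: m=gray&(q[:,2]>.06)&(q[:,2]<.14)
        w=q[m]
        if len(w)<5: print(n,k,len(w));continue
        rect=cv2.minAreaRect(w[:,:2].astype(np.float32)*1000)
        ev,V=np.linalg.eigh(np.cov(w[:,:2].T))
        print(n,k,len(w),'pct',np.round(np.percentile(w,[2,50,98],axis=0),3).tolist(),'dir',round(np.degrees(np.arctan2(V[1,1],V[0,1])),1),np.round(np.sqrt(ev),4),np.round(rect[0],0),np.round(rect[1],0),round(rect[2]))
E
python3 - <<'E'
import cv2,numpy as np
a=cv2.imread('pics/scene0.png');b=cv2.imread('pics/side0.png')
x=cv2.resize(a[130:230,180:340],(640,400),interpolation=cv2.INTER_CUBIC)[:, :640]
y=cv2.resize(b[195:320,280:420],(640,571))
x=cv2.resize(a[135:220,185:330],None,fx=4,fy=4);y=cv2.resize(b[135:320,275:415],None,fx=3,fy=3)
h=max(x.shape[0],y.shape[0]);o=np.zeros((h,x.shape[1]+y.shape[1],3),np.uint8);o[:x.shape[0],:x.shape[1]]=x;o[:y.shape[0],x.shape[1]:]=y
o=cv2.resize(o,None,fx=.8,fy=.8);print(o.shape);cv2.imwrite('pics/crop0.png',o)
E
```

```text
scene s1 349 pct [[0.47, -0.373, 0.052], [0.504, -0.35, 0.085], [0.524, -0.331, 0.095]] dir -176.5 [0.0114 0.0166] [ 496. -353.] [55. 44.] 11
scene s2 207 pct [[0.466, -0.231, 0.047], [0.488, -0.212, 0.078], [0.501, -0.2, 0.087]] dir 156.9 [0.0094 0.011 ] [ 485. -216.] [36. 43.] 84
scene s3 195 pct [[0.469, -0.063, 0.048], [0.486, -0.037, 0.09], [0.501, -0.023, 0.104]] dir 107.3 [0.0084 0.0096] [486. -43.] [39. 45.] 7
scene rod 258 pct [[0.552, 0.173, 0.093], [0.616, 0.187, 0.106], [0.663, 0.228, 0.114]] dir -163.8 [0.0087 0.0335] [614. 188.] [134.  41.] 24
scene cyl 1588 pct [[0.631, 0.167, 0.081], [0.714, 0.21, 0.121], [0.754, 0.258, 0.134]] dir -170.3 [0.0225 0.033 ] [697. 200.] [132.  98.] 35
side s1 209 pct [[0.473, -0.379, 0.079], [0.494, -0.367, 0.092], [0.515, -0.349, 0.096]] dir -170.6 [0.0085 0.0125] [ 494. -363.] [46. 31.] 11
side s2 71 pct [[0.463, -0.236, 0.077], [0.477, -0.228, 0.084], [0.489, -0.216, 0.088]] dir 174.7 [0.0057 0.0079] [ 476. -226.] [22. 28.] 88
side s3 90 pct [[0.465, -0.076, 0.082], [0.477, -0.067, 0.096], [0.49, -0.051, 0.104]] dir -137.3 [0.0067 0.0078] [478. -61.] [32. 26.] 84
side rod 153 pct [[0.551, 0.168, 0.086], [0.641, 0.183, 0.106], [0.669, 0.205, 0.114]] dir -175.6 [0.0086 0.0346] [611. 186.] [ 39. 126.] 90
side cyl 646 pct [[0.628, 0.149, 0.062], [0.696, 0.187, 0.113], [0.749, 0.259, 0.134]] dir -170.1 [0.0223 0.032 ] [721. 218.] [194. 113.] 48
(444, 800, 3)
```

View pics/crop0.png

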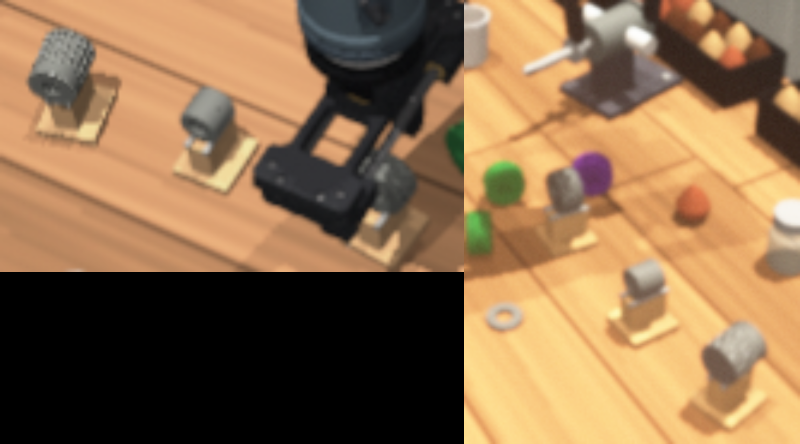

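The corrugated part at s3 (top about 102) is the disc pack, s2 (top about 86) is the sleeve, and s1 (top about 94) is the cap. The heights match the sizes given. Next come the rod line, the look-alike positions and a wrist view.

Run:
```python
from h import *
for n in ("scene","side"):
    z=np.load(n+'0.npz'); i=cams.camera_info(n); P=cloud(i,z['d']); p=z['p']; hsv=cv2.cvtColor(p,cv2.COLOR_BGR2HSV)
    for nm,lo,hi in(('green',(50,120,40),(75,255,255)),('purple',(125,90,40),(155,255,255))):
        m=cv2.inRange(hsv,lo,hi); N,L,S,c=cv2.connectedComponentsWithStats(m)
        for j in range(1,N):
            if 40<S[j,4]<600:
                w=P[L==j]; w=w[(w[:,2]>0)]
                if len(w) and abs(w[:,0]-.55).min()<.2: print(n,nm,c[j].round(),np.round(np.nanpercentile(w,[3,97],axis=0),3).tolist())
    # rod
    Q=P.reshape(-1,3); m=(Q[:,0]>.545)&(Q[:,0]<.66)&(Q[:,1]>.14)&(Q[:,1]<.22)&(Q[:,2]>.085)&(Q[:,2]<.112)
    w=Q[m]; l=cv2.fitLine(w[:,:2].astype(np.float32),cv2.DIST_HUBER,0,.01,.001).ravel()
    print(n,'rod',m.sum(),l,np.degrees(np.arctan2(l[1],l[0])),'xmin',np.percentile(w[:,0],[1,5]))
    # feet of stands
    for k,(x,y) in dict(s1=(.496,-.357),s2=(.483,-.218),s3=(.48,-.055)).items():
        m=(abs(Q[:,0]-x)<.05)&(abs(Q[:,1]-y)<.05)&(Q[:,2]>.006)&(Q[:,2]<.016)
        if m.sum()>20: print(n,k,m.sum(),cv2.minAreaRect(Q[m][:,:2].astype(np.float32)*1000))
i,p,d=cap('wrist'); print(i['origin'],rot(i['orientation']).round(3)); cv2.imwrite('pics/w0.png',p); np.savez('w0.npz',p=p,d=d)
```

```text
scene green [333. 181.] [[0.373, -0.033, 0.009], [0.403, 0.011, 0.054]]
scene green [345. 210.] [[0.44, 0.046, 0.012], [0.478, 0.078, 0.053]]
scene purple [314. 234.] [[0.543, 0.004, 0.008], [0.581, 0.041, 0.053]]
scene rod 267 [0.9771629  0.2124917  0.6034011  0.18635689] 12.268413 xmin [0.54762409 0.5533448 ]
scene s1 166 ((502.6641540527344, -348.6575012207031), (56.93393325805664, 76.10337829589844), 52.7796745300293)
scene s2 164 ((487.9594421386719, -206.53392028808594), (77.56260681152344, 80.03137969970703), 12.228732109069824)
scene s3 172 ((490.8470153808594, -40.42395782470703), (52.034244537353516, 120.30735778808594), 47.22950744628906)
side green [279. 229.] [[0.365, -0.034, 0.04], [0.38, -0.01, 0.054]]
side purple [329. 204.] [[0.537, -0.002, 0.025], [0.568, 0.029, 0.054]]
side rod 166 [0.98088276 0.19459973 0.61034787 0.18413615] 11.221341 xmin [0.54772609 0.55311822]
side s1 255 ((493.28204345703125, -358.16583251953125), (62.60282897949219, 57.69268035888672), 14.996586799621582)
side s2 215 ((472.3139343261719, -226.86634826660156), (78.9423828125, 75.39529418945312), 2.326838970184326)
side s3 162 ((486.53521728515625, -42.04133224487305), (78.32453918457031, 75.65482330322266), 82.03895568847656)
[0.57457471 0.07517579 0.3857968 ] [[ 1.    -0.     0.003]
 [-0.001  0.956  0.293]
 [-0.002 -0.293  0.956]]
```

View pics/w0.png

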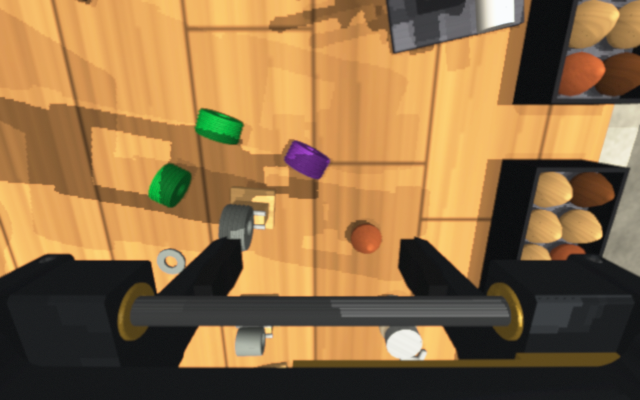

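The wrist picture shows the disc on its stand at (237,222), the sleeve at (252,340), the jar at (405,342), and the greens and purple (218,126), (170,185), (307,158) clear of it. I'm moving above the disc with the jaws across its axis.

Emit:
apply_moves(plan=[[[-28,-40,0],[0,0,0],0],[[-27,-40,0],[0,0,0],0],[[0,-15,0],[0,0,-7],0],[[0,0,0],[0,0,-7],0],[[0,0,0],[0,0,-7],0]], grip_force=20)

```text
time_s: 0.57
position: [0.4903, -0.0476, 0.2636]
tcp_rot: [-1.773, -2.593, 0.0]
force: [0.2, -0.7, 0.2]
opening: 1.0
```

Emit:
apply_moves(plan=[[[0,0,0],[0,0,-7],0],[[0,0,0],[0,0,-7],0],[[0,0,0],[0,0,-7],0],[[0,0,0],[0,0,-7],0],[[0,0,0],[0,0,-7],0]])

```text
time_s: 0.98
position: [0.4911, -0.0471, 0.2634]
tcp_rot: [-0.909, -3.006, -0.0]
force: [-0.6, -0.4, 0.3]
opening: 0.998
```

Emit:
apply_moves(plan=[[[0,0,0],[0,0,-7],0],[[0,0,0],[0,0,-7],0],[[0,0,0],[0,0,-7],0],[[0,0,0],[0,0,-7],0],[[0,0,0],[0,0,-7],0]])

```text
time_s: 1.4
position: [0.4911, -0.0471, 0.2634]
tcp_rot: [0.037, -3.141, -0.0]
force: [0.6, 0.2, -0.0]
opening: 1.001
```

```bash
cat > look.py <<'E'
from h import *
import sys
n=sys.argv[1]
s=arm.sense(); print('t',s['time_s'],'pos',np.round(s['position'],4),'toolx',rot(s['tcp_rot'])[:,0].round(4),'z',rot(s['tcp_rot'])[:,2].round(4),'q6',s['q'][5],'F',s['force'].round(2),'op',s['opening'])
i,p,d=cap('wrist'); cv2.imwrite(f'pics/{n}.png',p); np.savez(n+'.npz',p=p,d=d,**{k:np.array(i[k]) for k in i})
E
cat > part.py <<'E'
# part pose from a wrist cloud: argv file, approx x,y, outer dia, centre height
from h import *
import sys
f,x,y,D,zc=sys.argv[1],*map(float,sys.argv[2:6])
z=np.load(f+'.npz'); i={k:z[k] for k in z.files}
Q=cloud(i,z['d']).reshape(-1,3); g=z['p'].reshape(-1,3).astype(int); 
m=(np.hypot(Q[:,0]-x,Q[:,1]-y)<.045)&(Q[:,2]>zc+.0)&(Q[:,2]<zc+D/2+.006)&((g.max(1)-g.min(1))<40)
w=Q[m]; print(m.sum(),np.percentile(w,[1,50,99],axis=0).round(4).tolist())
# ridge top
t=w[w[:,2]>zc+D/2*.9]; r=cv2.minAreaRect(t[:,:2].astype(np.float32)*1000); print('top rect',len(t),r)
from scipy.optimize import least_squares
def res(a):
    n=np.array([-np.sin(a[2]),np.cos(a[2])]); e=(w[:,:2]-[a[0],a[1]])@n
    return np.hypot(e,w[:,2]-a[3])-D/2
cx,cy=np.median(w[:,:2],axis=0)
s=least_squares(res,[cx,cy,0,zc],loss='soft_l1',f_scale=.001,bounds=([cx-1e-6,-1,-.6,0],[cx+1e-6,1,.6,1]))
a=s.x; u=np.array([np.cos(a[2]),np.sin(a[2])]); ok=abs(s.fun)<.003; L=(w[ok][:,:2]-a[:2])@u
lo,hi=np.percentile(L,[1,99]); c=a[:2]+u*(lo+hi)/2
print('yaw',np.degrees(a[2]),'centre',c.round(4),'zc',a[3].round(4),'len',hi-lo,'rms',np.sqrt((s.fun[ok]**2).mean()),ok.mean())
E
python3 look.py w1; python3 part.py w1 .482 -.057 .052 .076
```

```text
t 1.4 pos [ 0.4911 -0.0471  0.2634] toolx [-9.997e-01 -2.350e-02  6.000e-04] z [-6.e-04  2.e-04 -1.e+00] q6 -1.9309727109144212 F [ 0.65  0.17 -0.04] op 1.0008462537519547
1348 [[0.4626, -0.0753, 0.0801], [0.4758, -0.0515, 0.1004], [0.4915, -0.0274, 0.1051]]
top rect 769 ((477.89569091796875, -50.29839324951172), (33.069759368896484, 27.80779457092285), 84.61117553710938)
yaw -5.062350627848633 centre [ 0.4777 -0.0508] zc 0.0778 len 0.026928974425654804 rms 0.0007818977138847531 0.9243323442136498
```

View pics/w1.png

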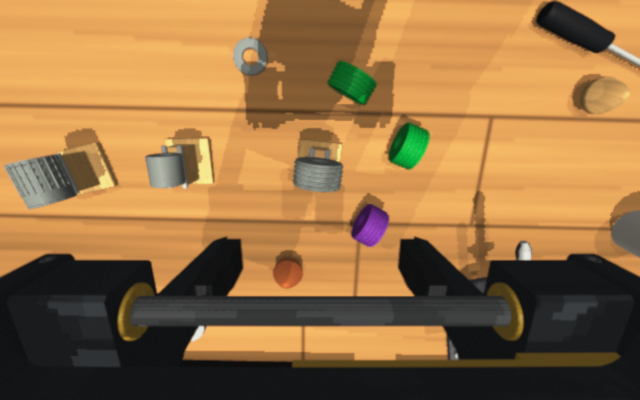

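All three parts are visible in this view: disc (318,173), sleeve (170,168), cap (45,180). The disc's length of 27 mm and the sizes match. Descending on the disc, and I'll measure the other two from the same picture.

Emit:
apply_moves(plan=[[[13.5,-3.5,21],[0,0,6.4],0],[[0,0,30],[0,0,0],0],[[0,0,30],[0,0,0],0],[[0,0,30],[0,0,0],0],[[0,0,30],[0,0,0],0]])

```text
time_s: 1.87
position: [0.4777, -0.0509, 0.1215]
tcp_rot: [0.153, 3.137, -0.0]
force: [-0.4, -0.0, 0.6]
opening: 1.004
```

```bash
python3 part.py w1 .484 -.220 .036 .067;python3 part.py w1 .494 -.356 .044 .071; python3 -c "
from h import *
s=arm.sense();print(s['position'],rot(s['tcp_rot'])[:,0],s['force'])"
```

```text
1101 [[0.462, -0.2329, 0.068], [0.4777, -0.2129, 0.0845], [0.495, -0.2022, 0.0883]]
top rect 670 ((479.18402099609375, -219.67242431640625), (34.35078430175781, 24.938508987426758), 2.7080726623535156)
yaw 2.0326116619939607 centre [ 0.4788 -0.2206] zc 0.0692 len 0.032857244364618246 rms 0.0006834393398995001 0.9818346957311535
2242 [[0.4675, -0.3734, 0.0718], [0.4911, -0.3462, 0.0909], [0.5166, -0.3323, 0.0968]]
top rect 1147 ((494.2842712402344, -357.0522155761719), (48.62920379638672, 29.816429138183594), 14.558226585388184)
yaw 14.131843664238875 centre [ 0.4947 -0.3586] zc 0.0735 len 0.04744923820589747 rms 0.0009195878565977005 0.9982158786797503
[ 0.47774392 -0.05089586  0.12154537] [-9.95257094e-01  9.72774876e-02 -6.38375303e-04] [-0.38803125 -0.02139248  0.60484864]
```

Emit:
apply_moves(plan=[[[0,0,20],[0,0,0],0],[[0,0,19.5],[0,0,0],0],[[0,0,0],[0,0,0],255],[[0,0,0],[0,0,0],255],[[0,0,0],[0,0,0],255]])

```text
time_s: 2.28
position: [0.4786, -0.0511, 0.0842]
tcp_rot: [0.15, 3.137, -0.0]
force: [0.1, -0.4, -0.6]
opening: 0.797
```

Emit:
apply_moves(plan=[[[0,0,0],[0,0,0],255],[[0,0,0],[0,0,0],255],[[0,0,-10],[0,0,0],255],[[0,0,-25],[0,0,0],255],[[0,0,-25],[0,0,0],255]])

```text
time_s: 2.7
position: [0.4772, -0.0506, 0.1442]
tcp_rot: [-0.148, -3.136, -0.001]
force: [-0.5, -0.0, -0.8]
opening: 0.587
```

Emit:
apply_moves(plan=[[[-10,30,-16],[0,0,0],255],[[-10,30,-16],[0,0,0],255],[[-10,30,-16],[0,0,0],255],[[-10,30,-16],[0,0,0],255],[[-10,30,-16],[0,0,0],255]])

```text
time_s: 3.12
position: [0.5423, 0.0952, 0.2258]
tcp_rot: [0.148, 3.136, -0.0]
force: [1.3, -1.5, -0.3]
opening: 0.59
```

Emit:
apply_moves(plan=[[[-10,30,-16],[0,0,0],255],[[-10,30,-16],[0,0,0],255],[[-10,30,-16],[0,0,0],255],[[0,0,0],[0,0,-6],255],[[0,0,0],[0,0,-6],255]])

```text
time_s: 3.53
position: [0.581, 0.1825, 0.2741]
tcp_rot: [-0.192, 3.132, 0.001]
force: [-1.2, -0.0, -0.7]
opening: 0.584
```

Emit:
apply_moves(plan=[[[0,0,0],[0,0,-5],255],[[0,0,0],[0,0,0],255],[[0,0,0],[0,0,0],255],[[0,0,0],[0,0,0],255],[[0,0,0],[0,0,0],255]])

```text
time_s: 3.95
position: [0.5801, 0.1803, 0.2716]
tcp_rot: [-0.314, 3.125, 0.0]
force: [0.5, -0.4, -0.4]
opening: 0.592
```

```bash
python3 look.py w2
python3 - <<'E'
from h import *
z=np.load('w2.npz'); i={k:z[k] for k in z.files}; Q=cloud(i,z['d']).reshape(-1,3)
m=(Q[:,0]>.54)&(Q[:,0]<.66)&(abs(Q[:,1]-(.185+.209*(Q[:,0]-.607)))<.02)&(Q[:,2]>.097)&(Q[:,2]<.115)
w=Q[m]; print(m.sum(),w.min(0),w.max(0))
from scipy.optimize import least_squares
w0=w[w[:,0]>.562]
def res(a):
    n=np.array([-np.sin(a[1]),np.cos(a[1])]); e=(w0[:,:2]-[.607,a[0]])@n
    return np.hypot(e,w0[:,2]-a[2])-.007
s=least_squares(res,[.185,.2,.1],loss='soft_l1',f_scale=.001); a=s.x
u=np.array([np.cos(a[1]),np.sin(a[1])]); L=(w[:,:2]-[.607,a[0]])@u
print('y0',a[0],'yaw',np.degrees(a[1]),'z',a[2],'rms',np.sqrt((s.fun**2).mean()),'Lmin',np.percentile(L,[0,.5,2]),'tip',np.array([.607,a[0]])+u*np.percentile(L,.5))
E
```

```text
t 3.95 pos [0.5801 0.1803 0.2716] toolx [-9.80e-01 -1.99e-01 -4.00e-04] z [ 4.e-04  1.e-04 -1.e+00] q6 -1.6649532913825928 F [ 0.46 -0.35 -0.43] op 0.5915466900859133
950 [0.54283605 0.16780462 0.10175572] [0.61899218 0.19538778 0.11040927]
y0 0.18742189429544953 yaw 12.201672249275434 z 0.10177579686644846 rms 0.0005518390981649504 Lmin [-0.06545864 -0.06505756 -0.06331213] tip [0.54341211 0.17367176]
```

View pics/w2.png

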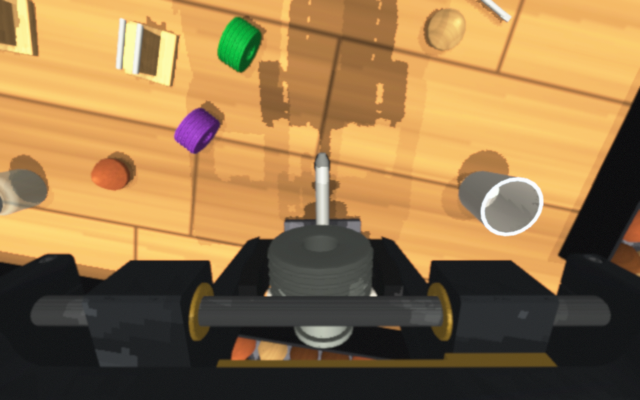

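The picture shows the rod tip at (322,158), the rod running down to (322,222), and the disc held level with its bore at (321,243). I'll fit the held disc in the same cloud, so any camera bias cancels.

```bash
cat > held.py <<'E'
# held part vs tool frame: file, outer dia
from h import *
from scipy.optimize import least_squares
import sys
f,D=sys.argv[1],float(sys.argv[2]); s=arm.sense(); T=rot(s['tcp_rot']); o=s['position']
z=np.load(f+'.npz'); i={k:z[k] for k in z.files}; Q=(cloud(i,z['d']).reshape(-1,3)-o)@T*1e3
D*=1e3; m=(abs(Q[:,0])<32)&(abs(Q[:,1])<D/2*.8)&(Q[:,2]<6)&(Q[:,2]>6-D/2-6)
w=Q[m]
def res(a): # axis along x: y=a0+a1 x, z=a2+a3 x
    return np.hypot(w[:,1]-a[0]-a[1]*w[:,0],w[:,2]-a[2]-a[3]*w[:,0])-D/2
r=least_squares(res,[0,0,6,0],loss='soft_l1',f_scale=1); ok=abs(r.fun)<2.5; L=w[ok][:,0]
print('held n',m.sum(),'y0,slope_deg,z0,slope_deg',r.x[0].round(2),np.degrees(r.x[1]).round(2),r.x[2].round(2),np.degrees(r.x[3]).round(2),'x',np.percentile(L,[1,50,99]).round(1),'ok',ok.mean().round(2),'rms',r.fun[ok].std().round(2))
c=np.array([.607,.18742,.10178]); u=np.array([np.cos(.21296),np.sin(.21296),0])
cc=(c-o)@T*1e3; uu=u@T; print('rod in tool: y at x=0',cc[1]-uu[1]/uu[0]*cc[0],'slope',np.degrees(np.arctan(uu[1]/uu[0])),'z',cc[2])
tip=(np.array([.5434,.1737,.1018])-o)@T*1e3; print('tip tool',tip)
E
python3 held.py w2 .052
```

```text
held n 4273 y0,slope_deg,z0,slope_deg -0.7 0.57 9.52 16.48 x [-4.4  7.  13.9] ok 0.73 rms 1.19
rod in tool: y at x=0 1.2519851950802363 slope -0.6998832213625443 z 169.73168965742607
tip tool [ 37.32982496   0.82802337 169.69742067]
```

```bash
sed -i "s/^w=Q\[m\]/XM=float(sys.argv[3]); XL=float(sys.argv[4]); m\&=(Q[:,0]<XM)\&(Q[:,0]>XL)\&(Q[:,2]<6-D*.2)\&(Q[:,2]>6-D\/2-4); w=Q[m]\nfor x in np.arange(XL,XM,3):\n  k=w[abs(w[:,0]-x)<1.5]; print(int(x),len(k),np.percentile(k[:,2],[5,50]).round(1) if len(k) else '')/" held.py; python3 held.py w2 .052 18 -14
```

```text
-14 0 
-11 0 
-8 0 
-5 65 [-8.8 -7.1]
-2 126 [-12.8  -9.9]
1 578 [-15.5 -13.1]
4 470 [-16.3 -14. ]
7 537 [-15.8 -13.5]
10 602 [-16.2 -13.6]
13 1129 [-15. -10.]
16 0 
held n 3507 y0,slope_deg,z0,slope_deg -0.65 0.82 9.98 8.56 x [-4.4  7.  13.8] ok 0.89 rms 0.9
rod in tool: y at x=0 1.2519851950802363 slope -0.6998832213625443 z 169.73168965742607
tip tool [ 37.32982496   0.82802337 169.69742067]
```

Emit:
apply_moves(plan=[[[0,1.6,0],[0,0,-0.7],255],[[34,0,0],[0,0,0],255],[[33,0,0],[0,0,0],255],[[0,0,25],[0,0,0],255],[[0,0,30],[0,0,0],255]])

```text
time_s: 4.42
position: [0.5151, 0.168, 0.2188]
tcp_rot: [-0.336, 3.117, -0.0]
force: [-0.4, 0.6, -0.9]
opening: 0.587
```

Emit:
apply_moves(plan=[[[0,0,30],[0,0,0],255],[[0,0,30],[0,0,0],255],[[0,0,30],[0,0,0],255],[[0,0,18],[0,0,0],255],[[0,0,0],[0,0,0],255]])

```text
time_s: 4.83
position: [0.5112, 0.1674, 0.1039]
tcp_rot: [0.335, -3.116, -0.0]
force: [-0.6, 0.4, -0.2]
opening: 0.594
```

Emit:
apply_moves(plan=[[[0,0,0],[0,0,0],255],[[0,0,0],[0,0,0],255],[[0,0,0],[0,0,0],255],[[0,0,0],[0,0,0],255],[[0,0,0],[0,0,0],255]])

```text
time_s: 5.25
position: [0.5152, 0.1679, 0.1096]
tcp_rot: [-0.336, 3.121, -0.0]
force: [-0.6, 0.4, -1.1]
opening: 0.59
```

```bash
cat > chk.py <<'E'
from h import *
import sys
# rod frame (camera-bias-corrected numbers in argv optional)
c=np.array([.607,.18742]); psi=np.radians(12.2); u=np.array([np.cos(psi),np.sin(psi)]); n=np.array([-u[1],u[0]])
s=arm.sense(); T=rot(s['tcp_rot']); p=s['position']; tip=np.array([.5434,.1737])
print('t',round(float(s['time_s']),2),'pos',p.round(4),'yaw',np.degrees(np.arctan2(-T[1,0],-T[0,0])).round(2),'tilt',T[:2,2].round(4),'along from tip mm',((p[:2]-tip)@u*1e3).round(1),'rig x',((p[:2]-tip)@u*1e3-118).round(1),'lat',((p[:2]-c)@n*1e3).round(2),'z',(p[2]*1e3).round(2))
F=s['force']; print('F along',(F[:2]@u).round(2),'lat',(F[:2]@n).round(2),'z',F[2].round(2),'trq',s['wrist_torque'].round(3),'op mm',(s['opening']*88).round(2))
E
python3 chk.py
python3 - <<'E'
from h import *
for n in('side','scene'):
    i,p,d=cap(n); a,b=((290,120),(400,215)) if n=='side' else ((310,205),(420,330))
    cv2.imwrite(f'pics/{n}1.png',cv2.resize(p[a[1]:b[1],a[0]:b[0]],None,fx=5,fy=5,interpolation=cv2.INTER_CUBIC)); np.savez(n+'1.npz',p=p,d=d)
E
```

```text
t 5.25 pos [0.5152 0.1679 0.1096] yaw 12.3 tilt [0.0024 0.0002] along from tip mm -28.8 rig x -146.8 lat 0.29 z 109.59Traceback (most recent call last):
  File "chk.py", line 7, in <module>
    F=s['force']; print('F along',(F[:2]@u).round(2),'lat',(F[:2]@n).round(2),'z',F[2].round(2),'trq',s['wrist_torque'].round(3),'op mm',(s['opening']*88).round(2))
                                                                                                                                         ^^^^^^^^^^^^^^^^^^^^^^^
AttributeError: 'float' object has no attribute 'round'
```

View pics/side1.png

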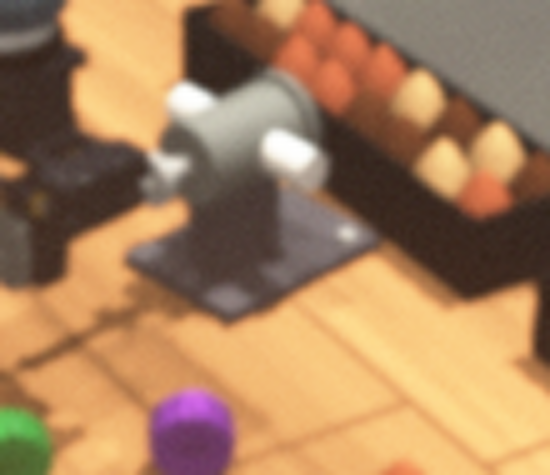

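The side view is mostly blocked by the gripper and tells me little, so I'll advance by feel.

Emit:
apply_moves(plan=[[[-8,0,0],[0,0,0],255],[[-8,0,0],[0,0,0],255],[[-6,0,0.5],[0,0,0],255],[[-3,0,0],[0,0,0],255],[[0,0,0],[0,0,0],255]])

```text
time_s: 5.77
position: [0.5391, 0.1732, 0.1077]
tcp_rot: [0.336, -3.122, 0.0]
force: [-3.9, -1.4, 4.9]
opening: 0.587
```

```bash
sed -i "s/(s\['opening'\]\*88).round(2)/round(float(s['opening'])*88,2)/" chk.py; python3 chk.py
```

```text
t 5.77 pos [0.5391 0.1732 0.1077] yaw 12.3 tilt [-0.0015 -0.0002] along from tip mm -4.3 rig x -122.3 lat 0.42 z 107.66
F along -4.15 lat -0.52 z 4.88 trq [-0.019  0.407 -0.046] op mm 51.67
```

Upward force on the tool of 4.9 N: the disc sits low on the rod's taper. I'll raise it.

Emit:
apply_moves(plan=[[[0,0,-1],[0,0,0],255],[[0,0,-1],[0,0,0],255],[[0,0,-1],[0,0,0],255],[[0,0,0],[0,0,0],255],[[0,0,0],[0,0,0],255]])

```text
time_s: 6.18
position: [0.539, 0.1731, 0.1108]
tcp_rot: [-0.336, 3.123, 0.0]
force: [0.2, -0.0, -1.2]
opening: 0.592
```

```bash
python3 chk.py
```

```text
t 6.18 pos [0.539  0.1731 0.1108] yaw 12.29 tilt [0.0006 0.0001] along from tip mm -4.4 rig x -122.4 lat 0.39 z 110.82
F along 0.24 lat -0.07 z -1.21 trq [ 0.087 -0.057 -0.025] op mm 52.05
```

Emit:
apply_moves(plan=[[[-4,0,0],[0,0,0],255],[[-4,0,0],[0,0,0],255],[[-4,0,0],[0,0,0],255],[[0,0,0],[0,0,0],255],[[0,0,0],[0,0,0],255]])

```text
time_s: 6.6
position: [0.5508, 0.1757, 0.1107]
tcp_rot: [-0.337, 3.123, -0.0]
force: [-0.3, -1.0, -0.6]
opening: 0.588
```

```bash
python3 chk.py
```

```text
t 6.6 pos [0.5508 0.1757 0.1107] yaw 12.3 tilt [ 0.0001 -0.    ] along from tip mm 7.7 rig x -110.3 lat 0.4 z 110.66
F along -0.54 lat -0.94 z -0.59 trq [ 0.064 -0.033 -0.02 ] op mm 51.77
```

Emit:
apply_moves(plan=[[[-5,0,0],[0,0,0],255],[[-5,0,0],[0,0,0],255],[[-5,0,0],[0,0,0],255],[[-5,0,0],[0,0,0],255],[[0,0,0],[0,0,0],255]])

```text
time_s: 7.02
position: [0.5715, 0.1801, 0.1111]
tcp_rot: [-0.336, 3.122, 0.0]
force: [0.9, 0.1, 1.0]
opening: 0.591
```

```bash
python3 chk.py
```

```text
t 7.02 pos [0.5715 0.1801 0.1111] yaw 12.3 tilt [0.0018 0.0002] along from tip mm 28.8 rig x -89.2 lat 0.35 z 111.1
F along 0.95 lat -0.07 z 0.97 trq [ 0.158 -0.115 -0.049] op mm 52.02
```

Emit:
apply_moves(plan=[[[-5,0,0],[0,0,0],255],[[-5,0,0],[0,0,0],255],[[-5,0,0],[0,0,0],255],[[-5,0,0],[0,0,0],255],[[0,0,0],[0,0,0],255]])

```text
time_s: 7.43
position: [0.591, 0.1843, 0.111]
tcp_rot: [-0.336, 3.122, 0.0]
force: [0.6, -0.5, 1.7]
opening: 0.592
```

```bash
python3 chk.py
```

```text
t 7.43 pos [0.591  0.1843 0.111 ] yaw 12.29 tilt [0.0019 0.0003] along from tip mm 48.8 rig x -69.2 lat 0.34 z 110.98
F along 0.45 lat -0.66 z 1.73 trq [ 0.153 -0.237 -0.019] op mm 52.05
```

Emit:
apply_moves(plan=[[[-4,0,0],[0,0,0],255],[[-4,0,0],[0,0,0],255],[[-3,0,0],[0,0,0],255],[[0,0,0],[0,0,0],255],[[0,0,0],[0,0,0],120]])

```text
time_s: 7.85
position: [0.6011, 0.1866, 0.1109]
tcp_rot: [-0.336, 3.122, 0.0]
force: [1.5, 0.5, 2.4]
opening: 0.587
```

Emit:
apply_moves(plan=[[[0,0,0],[0,0,0],40],[[0,0,0],[0,0,0],0],[[0,0,0],[0,0,0],0],[[0,0,0],[0,0,0],0],[[0,0,-10],[0,0,0],0]])

```text
time_s: 8.27
position: [0.5986, 0.1863, 0.1187]
tcp_rot: [0.336, -3.119, 0.0]
force: [-0.5, -0.0, -0.5]
opening: 0.948
```

Emit:
apply_moves(plan=[[[0,0,-25],[0,0,0],0],[[0,0,-30],[0,0,0],0],[[0,0,-30],[0,0,0],0],[[0,0,-30],[0,0,0],0],[[0,0,-25],[0,0,0],0]])

```text
time_s: 8.68
position: [0.6006, 0.1866, 0.264]
tcp_rot: [-0.336, 3.121, 0.0]
force: [0.5, -0.3, 0.5]
opening: 1.0
```

```bash
python3 chk.py; python3 look.py w3; python3 part.py w3 .6035 .187 .052 .098
```

```text
t 8.68 pos [0.6006 0.1866 0.264 ] yaw 12.3 tilt [0.0023 0.0003] along from tip mm 58.6 rig x -59.4 lat 0.54 z 264.03
F along 0.46 lat -0.4 z 0.5 trq [ 0.068 -0.025 -0.012] op mm 87.99
t 8.6833 pos [0.6006 0.1866 0.264 ] toolx [-0.977  -0.2131 -0.0023] z [ 2.3e-03  3.0e-04 -1.0e+00] q6 -1.6727297341022311 F [ 0.54 -0.29  0.5 ] op 0.999920921543464
2607 [[0.5616, 0.1611, 0.0996], [0.6002, 0.1855, 0.1171], [0.6447, 0.2096, 0.1268]]
top rect 862 ((608.6085205078125, 188.7538604736328), (46.3402214050293, 31.915468215942383), 16.175678253173828)
yaw -29.532507939867145 centre [0.6029 0.187 ] zc 0.0982 len 0.06652934559398145 rms 0.0016878806830855082 0.5097813578826237
```

The disc is on the rod, with its centre near (.603,.187) and z about .098. Next, the sleeve.

Emit:
apply_moves(plan=[[[16,-28.5,0],[0,0,0],0],[[16,-28.5,0],[0,0,0],0],[[16,-28.5,0],[0,0,0],0],[[16,-28.5,0],[0,0,0],0],[[16,-28.5,0],[0,0,0],0]])

```text
time_s: 9.15
position: [0.5518, 0.0291, 0.2613]
tcp_rot: [-0.337, 3.123, -0.0]
force: [0.2, -0.8, -0.1]
opening: 1.002
```

Emit:
apply_moves(plan=[[[16,-28.5,0],[0,0,0],0],[[16,-28.5,0],[0,0,0],0],[[16,-28.5,0],[0,0,0],0],[[16,-28.5,0],[0,0,0],0],[[16,-28.5,0],[0,0,0],0]])

```text
time_s: 9.57
position: [0.504, -0.1273, 0.2614]
tcp_rot: [-0.337, 3.123, -0.001]
force: [0.2, -0.1, -0.2]
opening: 0.998
```

Emit:
apply_moves(plan=[[[16,-28.5,0],[0,0,0],0],[[16,-28.5,0],[0,0,0],0],[[14,-30,0],[0,0,5],0],[[0,0,0],[0,0,5.3],0],[[0,0,0],[0,0,0],0]])

```text
time_s: 9.98
position: [0.4777, -0.2225, 0.2612]
tcp_rot: [-0.044, 3.141, -0.0]
force: [-0.1, 0.6, 0.5]
opening: 1.005
```

```bash
python3 look.py w4; python3 part.py w4 .479 -.220 .036 .067; python3 part.py w4 .4947 -.3586 .044 .071
```

```text
t 9.9833 pos [ 0.4777 -0.2225  0.2612] toolx [-9.996e-01 -2.830e-02 -3.000e-04] z [ 3.e-04 -2.e-04 -1.e+00] q6 -2.2604893494613316 F [-0.1   0.6   0.46] op 1.0054258034290176
944 [[0.4621, -0.237, 0.0718], [0.4776, -0.2209, 0.0849], [0.4954, -0.205, 0.0882]]
top rect 630 ((478.9795837402344, -220.3871612548828), (33.52149963378906, 23.683839797973633), 2.378904342651367)
yaw 1.9365438870612803 centre [ 0.4789 -0.2202] zc 0.069 len 0.032925700612670895 rms 0.0006550354577957633 0.961864406779661
1958 [[0.4667, -0.3781, 0.0733], [0.4907, -0.3509, 0.0921], [0.5179, -0.3329, 0.0966]]
top rect 1143 ((494.1272888183594, -357.2697448730469), (49.53202819824219, 29.61827278137207), 14.979376792907715)
yaw 14.023051410949593 centre [ 0.494  -0.3585] zc 0.0734 len 0.04825682612045645 rms 0.0007709205232414219 0.9698672114402451
```

Emit:
apply_moves(plan=[[[-1.2,2.2,28],[0,0,0],0],[[0,0,30],[0,0,0],0],[[0,0,30],[0,0,0],0],[[0,0,30],[0,0,0],0],[[0,0,30],[0,0,0],0]])

```text
time_s: 10.45
position: [0.4798, -0.2172, 0.1119]
tcp_rot: [-0.063, 3.14, -0.0]
force: [-0.1, 0.5, -0.8]
opening: 1.0
```

Emit:
apply_moves(plan=[[[0,0,25],[0,0,0],0],[[0,0,15],[0,0,0],0],[[0,0,0],[0,0,0],0],[[0,0,0],[0,0,0],0],[[0,0,0],[0,0,0],0]])

```text
time_s: 10.87
position: [0.4804, -0.2185, 0.074]
tcp_rot: [-0.058, 3.14, -0.002]
force: [0.1, 0.2, 1.3]
opening: 1.002
```

```bash
python3 chk.py
```

```text
t 10.87 pos [ 0.4804 -0.2185  0.074 ] yaw 2.13 tilt [ 0.0015 -0.0011] along from tip mm -144.4 rig x -262.4 lat -370.0 z 74.04
F along 0.1 lat 0.17 z 1.34 trq [ 0.063 -0.079  0.016] op mm 88.16
```

Emit:
apply_moves(plan=[[[1.5,-1.5,0.5],[0,0,0],120],[[0,0,0],[0,0,0],255],[[0,0,0],[0,0,0],255],[[0,0,0],[0,0,0],255],[[0,0,0],[0,0,0],255]])

```text
time_s: 11.28
position: [0.4782, -0.2203, 0.0727]
tcp_rot: [-0.055, 3.14, -0.001]
force: [0.5, -0.4, 0.2]
opening: 0.642
```

Emit:
apply_moves(plan=[[[0,0,0],[0,0,0],255],[[0,0,0],[0,0,0],255],[[0,0,0],[0,0,0],255],[[0,0,0],[0,0,0],255],[[0,0,0],[0,0,0],255]])

```text
time_s: 11.7
position: [0.4779, -0.2198, 0.0722]
tcp_rot: [0.055, -3.141, -0.001]
force: [-0.9, 2.2, 2.2]
opening: 0.391
```

```bash
python3 chk.py
```

```text
t 11.7 pos [ 0.4779 -0.2198  0.0722] yaw 2.0 tilt [-0.0003  0.0006] along from tip mm -147.2 rig x -265.2 lat -370.79 z 72.19
F along -0.46 lat 2.33 z 2.19 trq [ 0.379 -0.057  0.038] op mm 34.37
```

Emit:
apply_moves(plan=[[[0,0,-15],[0,0,0],255],[[0,0,-25],[0,0,0],255],[[0,0,-30],[0,0,0],255],[[0,0,-30],[0,0,0],255],[[0,0,-30],[0,0,0],255]])

```text
time_s: 12.12
position: [0.4777, -0.22, 0.2033]
tcp_rot: [0.055, -3.141, -0.0]
force: [0.4, 0.4, -0.3]
opening: 0.388
```

Emit:
apply_moves(plan=[[[0,0,-30],[0,0,0],255],[[0,0,-30],[0,0,-5],255],[[0,0,0],[0,0,-5.2],255],[[0,0,0],[0,0,0],255],[[0,0,0],[0,0,0],255]])

```text
time_s: 12.53
position: [0.4777, -0.22, 0.2618]
tcp_rot: [0.33, -3.124, -0.0]
force: [1.0, -0.4, -0.6]
opening: 0.385
```

```bash
python3 chk.py; python3 look.py w5; python3 held.py w5 .036 19 -14
```

```text
t 12.53 pos [ 0.4777 -0.22    0.2618] yaw 12.05 tilt [-0.0004  0.0001] along from tip mm -147.4 rig x -265.4 lat -370.91 z 261.85
F along 0.85 lat -0.64 z -0.61 trq [ 0.129 -0.042 -0.005] op mm 33.9
t 12.5333 pos [ 0.4777 -0.22    0.2618] toolx [-9.780e-01 -2.087e-01  3.000e-04] z [-4.e-04  1.e-04 -1.e+00] q6 -2.43844867750033 F [ 0.97 -0.45 -0.61] op 0.38527530270848076
-14 0 
-11 0 
-8 0 
-5 23 [-10.2  -8.9]
-2 150 [-14.8 -11.9]
1 342 [-15.8 -13.9]
4 340 [-15.8 -14. ]
7 354 [-15.8 -14.1]
10 362 [-15.9 -13.9]
13 437 [-15.8 -13.8]
16 640 [-14.7  -9.6]
held n 2648 y0,slope_deg,z0,slope_deg -0.94 0.03 1.93 6.41 x [-3.5  8.2 15.6] ok 0.88 rms 0.78
rod in tool: y at x=0 370.3606272199175 slope -0.16347552104826438 z 159.52901153141426
tip tool [-146.80942648  370.8115839   159.59563394]
```

Emit:
apply_moves(plan=[[[-8.5,28.5,0],[0,0,-0.2],255],[[-8.5,28.5,0],[0,0,0],255],[[-8.5,28.5,0],[0,0,0],255],[[-8.5,28.5,0],[0,0,0],255],[[-8.5,28.5,0],[0,0,0],255]])

```text
time_s: 13.0
position: [0.4881, -0.0703, 0.2605]
tcp_rot: [0.334, -3.121, -0.002]
force: [0.2, -0.3, 0.6]
opening: 0.386
```

Emit:
apply_moves(plan=[[[-8.5,28.5,0],[0,0,0],255],[[-8.5,28.5,0],[0,0,0],255],[[-8.5,28.5,0],[0,0,0],255],[[-8.5,28.5,0],[0,0,0],255],[[-8.5,28.5,0],[0,0,0],255]])

```text
time_s: 13.42
position: [0.4989, 0.078, 0.2605]
tcp_rot: [0.335, -3.121, -0.001]
force: [0.2, 0.5, -0.8]
opening: 0.383
```

Emit:
apply_moves(plan=[[[-8.5,28.5,0],[0,0,0],255],[[-8.5,28.5,0],[0,0,0],255],[[-8.5,28.5,0],[0,0,0],255],[[0,0,20],[0,0,0],255],[[0,0,27],[0,0,0],255]])

```text
time_s: 13.83
position: [0.5071, 0.1674, 0.2154]
tcp_rot: [-0.34, 3.12, 0.0]
force: [0.3, -1.0, -0.2]
opening: 0.386
```

Emit:
apply_moves(plan=[[[0,0,30],[0,0,0],255],[[0,0,30],[0,0,0],255],[[0,0,30],[0,0,0],255],[[0,0,20],[0,0,0],255],[[0,0,0],[0,0,0],255]])

```text
time_s: 14.25
position: [0.5017, 0.1649, 0.0991]
tcp_rot: [0.335, -3.112, -0.0]
force: [-1.2, -0.2, -1.0]
opening: 0.388
```

Emit:
apply_moves(plan=[[[0,0,0],[0,0,0],255],[[0,0,0],[0,0,0],255],[[0,0,0],[0,0,0],255],[[0,0,0],[0,0,0],255],[[0,0,0],[0,0,0],255]])

```text
time_s: 14.67
position: [0.5073, 0.1655, 0.1066]
tcp_rot: [-0.339, 3.121, -0.0]
force: [0.2, 0.4, -0.8]
opening: 0.391
```

```bash
python3 chk.py
```

```text
t 14.67 pos [0.5073 0.1655 0.1066] yaw 12.39 tilt [0.0024 0.0002] along from tip mm -37.0 rig x -155.0 lat -0.32 z 106.57
F along 0.26 lat 0.36 z -0.8 trq [ 0.069 -0.084 -0.029] op mm 34.41
```

Emit:
apply_moves(plan=[[[-7,0.7,1],[0,0,0.1],255],[[-7,0,0],[0,0,0],255],[[-7,0,0],[0,0,0],255],[[-6,0,0],[0,0,0],255],[[0,0,0],[0,0,0],255]])

```text
time_s: 15.08
position: [0.5343, 0.1721, 0.1045]
tcp_rot: [-0.336, 3.122, -0.0]
force: [-1.2, -0.3, 0.7]
opening: 0.386
```

```bash
python3 chk.py
```

```text
t 15.08 pos [0.5343 0.1721 0.1045] yaw 12.3 tilt [0.0014 0.0001] along from tip mm -9.2 rig x -127.2 lat 0.36 z 104.47
F along -1.25 lat -0.0 z 0.71 trq [ 0.071 -0.082 -0.034] op mm 33.99
```

Emit:
apply_moves(plan=[[[-3,0,0],[0,0,0],255],[[-3,0,0],[0,0,0],255],[[-2,0,0],[0,0,0],255],[[0,0,0],[0,0,0],255],[[0,0,0],[0,0,0],255]])

```text
time_s: 15.5
position: [0.5405, 0.1736, 0.1042]
tcp_rot: [0.337, -3.123, 0.0]
force: [-0.1, -0.1, -0.2]
opening: 0.389
```

```bash
python3 chk.py
```

```text
t 15.5 pos [0.5405 0.1736 0.1042] yaw 12.3 tilt [-0.0002 -0.    ] along from tip mm -2.9 rig x -120.9 lat 0.53 z 104.16
F along -0.17 lat -0.09 z -0.23 trq [ 0.071 -0.046  0.056] op mm 34.19
```

Emit:
apply_moves(plan=[[[-3,0,0],[0,0,0],255],[[-3,0,0],[0,0,0],255],[[-3,0,0],[0,0,0],255],[[-3,0,0],[0,0,0],255],[[0,0,0],[0,0,0],255]])

```text
time_s: 15.92
position: [0.553, 0.1762, 0.1044]
tcp_rot: [-0.336, 3.123, -0.0]
force: [-1.3, -0.1, -0.4]
opening: 0.383
```

```bash
python3 chk.py
```

```text
t 15.92 pos [0.553  0.1762 0.1044] yaw 12.3 tilt [0.0007 0.0001] along from tip mm 9.9 rig x -108.1 lat 0.48 z 104.36
F along -1.33 lat 0.14 z -0.44 trq [ 0.118 -0.022  0.023] op mm 33.69
```

Emit:
apply_moves(plan=[[[-4,0,0],[0,0,0],255],[[-4,0,0],[0,0,0],255],[[-4,0,0],[0,0,0],255],[[-3,0,0],[0,0,0],255],[[0,0,0],[0,0,0],255]])

```text
time_s: 16.33
position: [0.5676, 0.1794, 0.1043]
tcp_rot: [-0.336, 3.123, 0.0]
force: [-0.1, -0.1, -0.5]
opening: 0.389
```

```bash
python3 chk.py
```

```text
t 16.33 pos [0.5676 0.1794 0.1043] yaw 12.3 tilt [0.0006 0.0001] along from tip mm 24.9 rig x -93.1 lat 0.5 z 104.32
F along -0.16 lat -0.12 z -0.46 trq [ 0.136 -0.095  0.031] op mm 34.23
```

Emit:
apply_moves(plan=[[[-2,0,0],[0,0,0],255],[[-2,0,0],[0,0,0],255],[[-2,0,0],[0,0,0],255],[[-2,0,0],[0,0,0],255],[[0,0,0],[0,0,0],255]])

```text
time_s: 16.75
position: [0.5751, 0.1811, 0.1043]
tcp_rot: [-0.336, 3.123, 0.0]
force: [0.1, -0.1, 0.8]
opening: 0.386
```

```bash
python3 chk.py
```

```text
t 16.75 pos [0.5751 0.1811 0.1043] yaw 12.3 tilt [0.0003 0.0001] along from tip mm 32.5 rig x -85.5 lat 0.56 z 104.28
F along 0.11 lat -0.17 z 0.75 trq [0.026 0.001 0.025] op mm 34.01
```

Emit:
apply_moves(plan=[[[-0.5,0,0],[0,0,0],255],[[-0.5,0,0],[0,0,0],255],[[-0.5,0,0],[0,0,0],255],[[0,0,0],[0,0,0],255],[[0,0,0],[0,0,0],255]], grip_force=10)

```text
time_s: 17.17
position: [0.5762, 0.1814, 0.1042]
tcp_rot: [-0.337, 3.123, 0.0]
force: [-0.2, -0.3, 0.5]
opening: 0.388
```

Emit:
apply_moves(plan=[[[-0.5,0,0],[0,0,0],255],[[-0.5,0,0],[0,0,0],255],[[-0.5,0,0],[0,0,0],255],[[0,0,0],[0,0,0],255],[[0,0,0],[0,0,0],255]])

```text
time_s: 17.58
position: [0.5777, 0.1817, 0.1042]
tcp_rot: [-0.337, 3.123, 0.0]
force: [0.0, 0.1, -0.5]
opening: 0.39
```

```bash
python3 chk.py
```

```text
t 17.58 pos [0.5777 0.1817 0.1042] yaw 12.3 tilt [0.0002 0.    ] along from tip mm 35.2 rig x -82.8 lat 0.63 z 104.25
F along 0.03 lat 0.08 z -0.5 trq [ 0.113 -0.035  0.097] op mm 34.3
```

Emit:
apply_moves(plan=[[[-0.5,0,0],[0,0,0],255],[[-0.5,0,0],[0,0,0],255],[[-0.5,0,0],[0,0,0],255],[[0,0,0],[0,0,0],255],[[0,0,0],[0,0,0],255]])

```text
time_s: 18.0
position: [0.5792, 0.182, 0.1042]
tcp_rot: [-0.337, 3.123, 0.0]
force: [0.0, -0.2, -0.2]
opening: 0.388
```

Emit:
apply_moves(plan=[[[-0.5,0,0],[0,0,0],255],[[-0.5,0,0],[0,0,0],255],[[-0.5,0,0],[0,0,0],255],[[0,0,0],[0,0,0],255],[[0,0,0],[0,0,0],255]])

```text
time_s: 18.42
position: [0.5806, 0.1824, 0.1042]
tcp_rot: [-0.337, 3.123, -0.0]
force: [0.2, -0.2, -0.9]
opening: 0.393
```

```bash
python3 chk.py
```

```text
t 18.42 pos [0.5806 0.1824 0.1042] yaw 12.3 tilt [ 0.0001 -0.    ] along from tip mm 38.2 rig x -79.8 lat 0.62 z 104.23
F along 0.14 lat -0.18 z -0.87 trq [ 0.117 -0.032 -0.023] op mm 34.56
```

Emit:
apply_moves(plan=[[[-0.5,0,0],[0,0,0],255],[[-0.5,0,0],[0,0,0],255],[[-0.5,0,0],[0,0,0],255],[[0,0,0],[0,0,0],255],[[0,0,0],[0,0,0],255]])

```text
time_s: 18.83
position: [0.5809, 0.1825, 0.1039]
tcp_rot: [0.336, -3.121, 0.0]
force: [-5.0, -1.8, 2.8]
opening: 0.394
```

Emit:
apply_moves(plan=[[[-0.5,0,0],[0,0,0],255],[[-0.5,0,0],[0,0,0],255],[[-0.5,0,0],[0,0,0],255],[[0,0,0],[0,0,0],255],[[0,0,0],[0,0,0],255]])

```text
time_s: 19.25
position: [0.5817, 0.1826, 0.1037]
tcp_rot: [0.336, -3.119, 0.001]
force: [-8.1, -2.1, 4.3]
opening: 0.394
```

```bash
python3 chk.py
```

```text
t 19.25 pos [0.5817 0.1826 0.1037] yaw 12.32 tilt [-0.0045 -0.001 ] along from tip mm 39.3 rig x -78.7 lat 0.67 z 103.71
F along -8.4 lat -0.29 z 4.34 trq [-0.308  1.034 -0.046] op mm 34.68
```

I've found the stop: 5.3 N at 38.5 mm past the tip and 8.4 N at 39.3 mm, so first contact was at about 37.5. I'll back off, release and fetch the cap.

Emit:
apply_moves(plan=[[[1,0,0],[0,0,0],255],[[1,0,0],[0,0,0],255],[[1,0,0],[0,0,0],255],[[0,0,0],[0,0,0],255],[[0,0,0],[0,0,0],255]])

```text
time_s: 19.67
position: [0.5808, 0.1824, 0.1043]
tcp_rot: [-0.337, 3.123, 0.0]
force: [-0.6, -0.7, -0.1]
opening: 0.387
```

```bash
python3 chk.py
```

```text
t 19.67 pos [0.5808 0.1824 0.1043] yaw 12.3 tilt [0.0006 0.0002] along from tip mm 38.4 rig x -79.6 lat 0.62 z 104.3
F along -0.71 lat -0.57 z -0.07 trq [0.123 0.046 0.04 ] op mm 34.1
```

Emit:
apply_moves(plan=[[[0,0,0],[0,0,0],130],[[0,0,0],[0,0,0],60],[[0,0,0],[0,0,0],0],[[0,0,0],[0,0,0],0],[[0,0,0],[0,0,0],0]])

```text
time_s: 20.08
position: [0.5807, 0.1823, 0.1043]
tcp_rot: [-0.337, 3.123, -0.0]
force: [0.3, 0.5, 0.4]
opening: 0.745
```

Emit:
apply_moves(plan=[[[0,0,0],[0,0,0],0],[[0,0,-20],[0,0,0],0],[[0,0,-30],[0,0,0],0],[[0,0,-30],[0,0,0],0],[[0,0,-30],[0,0,0],0]])

```text
time_s: 20.5
position: [0.5802, 0.1823, 0.2151]
tcp_rot: [0.336, -3.123, -0.0]
force: [0.7, 0.5, 0.7]
opening: 1.0
```

Emit:
apply_moves(plan=[[[0,0,-30],[0,0,0],0],[[0,0,-25],[0,0,0],0],[[0,0,0],[0,0,0],0],[[0,0,0],[0,0,0],0],[[0,0,0],[0,0,0],0]])

```text
time_s: 20.92
position: [0.5801, 0.1823, 0.2684]
tcp_rot: [0.336, -3.123, -0.0]
force: [-0.2, 0.2, -0.8]
opening: 1.0
```

```bash
python3 chk.py; python3 look.py w6
cat > axial.py <<'E'
# along-rod extents (mm from tip) of things near the rod axis, from a wrist cloud
from h import *
import sys
z=np.load(sys.argv[1]+'.npz'); i={k:z[k] for k in z.files}; Q=cloud(i,z['d']).reshape(-1,3)
u=np.array([np.cos(.21296),np.sin(.21296)]); n=np.array([-u[1],u[0]])
L=(Q[:,:2]-[.5434,.1737])@u*1e3; e=(Q[:,:2]-[.607,.18742])@n*1e3
for a in range(-36,84,3):
    k=(L>=a)&(L<a+3)&(abs(e)<12)&(Q[:,2]>.08)&(Q[:,2]<.14)
    if k.sum()>5: print(a,k.sum(),'ztop',(np.percentile(Q[k,2],95)*1e3).round(1),end=' | ')
print()
E
python3 axial.py w6
```

```text
t 20.92 pos [0.5801 0.1823 0.2684] yaw 12.3 tilt [-0.001  -0.0001] along from tip mm 37.7 rig x -80.3 lat 0.67 z 268.41
F along -0.18 lat 0.2 z -0.75 trq [ 0.133 -0.075  0.017] op mm 88.0
t 20.9167 pos [0.5801 0.1823 0.2684] toolx [-0.977 -0.213  0.001] z [-1.e-03 -1.e-04 -1.e+00] q6 -1.6759750316609145 F [-0.22  0.16 -0.75] op 1.000008287292498
-3 7 ztop 104.7 | 0 31 ztop 106.8 | 3 39 ztop 107.8 | 6 52 ztop 109.1 | 9 51 ztop 109.1 | 12 47 ztop 109.3 | 15 43 ztop 109.3 | 18 44 ztop 109.5 | 21 126 ztop 116.8 | 24 75 ztop 118.3 | 27 71 ztop 117.8 | 30 73 ztop 117.7 | 33 69 ztop 118.0 | 36 70 ztop 118.2 | 39 71 ztop 118.0 | 42 68 ztop 118.0 | 45 68 ztop 118.2 | 48 73 ztop 117.9 | 51 63 ztop 118.0 | 54 111 ztop 123.8 | 57 98 ztop 126.2 | 60 63 ztop 126.6 | 63 75 ztop 126.4 | 66 58 ztop 125.8 | 69 68 ztop 126.6 | 72 70 ztop 126.3 | 75 61 ztop 126.4 | 78 76 ztop 126.6 | 81 49 ztop 125.8 |
```

View pics/w6.png

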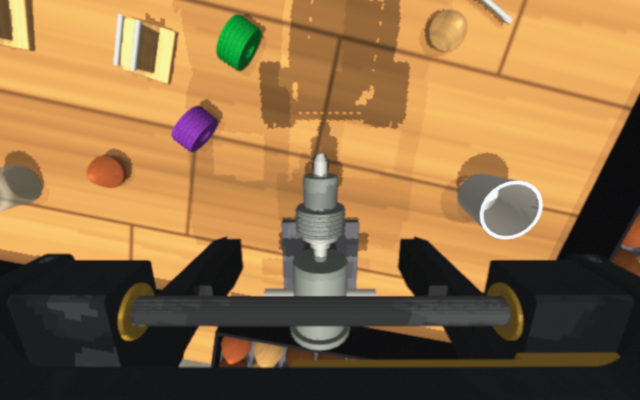

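The sleeve (320,190) and disc (320,220) hang on the rod, with the sleeve's back face about 21.5 mm from the tip, which agrees with the feel. Going for the cap.

Emit:
apply_moves(plan=[[[11,-28.3,0],[0,0,0],0],[[11,-28.3,0],[0,0,0],0],[[11,-28.3,0],[0,0,0],0],[[11,-28.3,0],[0,0,0],0],[[11,-28.3,0],[0,0,0],0]])

```text
time_s: 21.38
position: [0.5557, 0.0313, 0.2672]
tcp_rot: [0.337, -3.12, -0.001]
force: [0.5, 0.2, -0.7]
opening: 0.999
```

Emit:
apply_moves(plan=[[[11,-28.3,0],[0,0,0],0],[[11,-28.3,0],[0,0,0],0],[[11,-28.3,0],[0,0,0],0],[[11,-28.3,0],[0,0,0],0],[[11,-28.3,0],[0,0,0],0]])

```text
time_s: 21.8
position: [0.5321, -0.1186, 0.2673]
tcp_rot: [0.336, -3.121, -0.003]
force: [-0.2, -0.5, -0.3]
opening: 0.998
```

Emit:
apply_moves(plan=[[[11,-28.3,0],[0,0,0],0],[[11,-28.3,0],[0,0,0],0],[[11,-28.3,0],[0,0,0],0],[[11,-28.3,0],[0,0,0],0],[[11,-28.3,0],[0,0,0],0]])

```text
time_s: 22.22
position: [0.5086, -0.2685, 0.2672]
tcp_rot: [0.336, -3.121, -0.004]
force: [1.0, -0.1, 0.4]
opening: 0.997
```

Emit:
apply_moves(plan=[[[11,-28.3,0],[0,0,0],0],[[11,-28.3,0],[0,0,0],0],[[11,-28.3,0],[0,0,-1.8],0],[[0,0,0],[0,0,0],0],[[0,0,0],[0,0,0],0]])

```text
time_s: 22.63
position: [0.4945, -0.3584, 0.2669]
tcp_rot: [0.381, -3.116, -0.005]
force: [0.3, 1.1, 0.3]
opening: 0.998
```

```bash
python3 look.py w7;  python3 part.py w7 .4942 -.3586 .044 .071
```

```text
t 22.6333 pos [ 0.4945 -0.3584  0.2669] toolx [-0.9706 -0.2407  0.0017] z [-0.0024  0.0028 -1.    ] q6 -2.635300265004881 F [0.27 1.09 0.29] op 0.9977342467179235
1853 [[0.4672, -0.3829, 0.0746], [0.4915, -0.3592, 0.0924], [0.5199, -0.3364, 0.0966]]
top rect 1147 ((494.3472900390625, -358.1595153808594), (49.30679702758789, 29.0305118560791), 13.133995056152344)
yaw 14.22057420299113 centre [ 0.4941 -0.3584] zc 0.0732 len 0.048411925891670406 rms 0.0007261774296042523 0.9519697787371829
```

Emit:
apply_moves(plan=[[[0,0,28],[0,0,-0.3],0],[[0,0,30],[0,0,0],0],[[0,0,30],[0,0,0],0],[[0,0,30],[0,0,0],0],[[0,0,30],[0,0,0],0]])

```text
time_s: 23.1
position: [0.4958, -0.3554, 0.1195]
tcp_rot: [0.396, -3.116, -0.002]
force: [0.8, 0.2, -0.7]
opening: 1.001
```

Emit:
apply_moves(plan=[[[0,0,27],[0,0,0],0],[[0,0,15],[0,0,0],0],[[0,0,0],[0,0,0],0],[[0,0,0],[0,0,0],0],[[0,0,0],[0,0,0],0]])

```text
time_s: 23.52
position: [0.4965, -0.3572, 0.0803]
tcp_rot: [-0.395, 3.116, -0.002]
force: [-0.3, 0.2, 0.7]
opening: 0.995
```

```bash
python3 chk.py
```

```text
t 23.52 pos [ 0.4965 -0.3572  0.0803] yaw 14.45 tilt [ 0.001  -0.0009] along from tip mm -158.1 rig x -276.1 lat -509.0 z 80.35
F along -0.22 lat 0.29 z 0.75 trq [ 0.095 -0.047 -0.03 ] op mm 87.58
```

Emit:
apply_moves(plan=[[[2.5,-0.6,3],[0,0,0.2],0],[[0,0,0],[0,0,0],100],[[0,0,0],[0,0,0],255],[[0,0,0],[0,0,0],255],[[0,0,0],[0,0,0],255]], grip_force=40)

```text
time_s: 23.93
position: [0.4935, -0.359, 0.0767]
tcp_rot: [-0.388, 3.117, -0.001]
force: [0.1, 0.5, -0.4]
opening: 0.725
```

Emit:
apply_moves(plan=[[[0,0,0],[0,0,0],255],[[0,0,0],[0,0,0],255],[[0,0,0],[0,0,0],255],[[0,0,0],[0,0,0],255],[[0,0,0],[0,0,0],255]])

```text
time_s: 24.35
position: [0.4933, -0.3587, 0.0762]
tcp_rot: [0.388, -3.117, -0.0]
force: [-0.9, 0.5, 0.4]
opening: 0.483
```

```bash
python3 chk.py
```

```text
t 24.35 pos [ 0.4933 -0.3587  0.0762] yaw 14.2 tilt [-0.0001  0.0001] along from tip mm -161.4 rig x -279.4 lat -509.76 z 76.24
F along -0.75 lat 0.63 z 0.42 trq [ 0.183 -0.058 -0.019] op mm 42.53
```

Emit:
apply_moves(plan=[[[0,0,-15],[0,0,0],255],[[0,0,-25],[0,0,0],255],[[0,0,-30],[0,0,0],255],[[0,0,-30],[0,0,0],255],[[0,0,-30],[0,0,0],255]])

```text
time_s: 24.77
position: [0.4931, -0.3585, 0.2072]
tcp_rot: [0.388, -3.117, -0.001]
force: [0.2, -1.1, 0.2]
opening: 0.483
```

Emit:
apply_moves(plan=[[[0,0,-30],[0,0,1],255],[[0,0,-20],[0,0,1],255],[[0,0,0],[0,0,0],255],[[0,0,0],[0,0,0],255],[[0,0,0],[0,0,0],255]])

```text
time_s: 25.18
position: [0.4928, -0.3582, 0.2546]
tcp_rot: [0.334, -3.122, -0.003]
force: [-0.0, -0.3, -0.7]
opening: 0.482
```

```bash
python3 chk.py; python3 look.py w8; python3 held.py w8 .044 26 -14
```

```text
t 25.18 pos [ 0.4928 -0.3582  0.2546] yaw 12.22 tilt [-0.0015  0.0016] along from tip mm -161.9 rig x -279.9 lat -509.16 z 254.59
F along -0.07 lat -0.29 z -0.68 trq [ 0.114 -0.071 -0.042] op mm 42.41
t 25.1833 pos [ 0.4928 -0.3582  0.2546] toolx [-0.9773 -0.2117  0.0011] z [-0.0015  0.0016 -1.    ] q6 -2.6071859690933876 F [-0.01 -0.3  -0.68] op 0.48190696090869894
-14 51 [-19.9 -19.2]
-11 0 
-8 0 
-5 0 
-2 42 [-14.8 -12.4]
1 189 [-18.5 -15.7]
4 428 [-19.7 -17.8]
7 438 [-19.8 -17.8]
10 435 [-19.8 -17.8]
13 453 [-19.8 -17.7]
16 473 [-19.7 -17.8]
19 439 [-19.8 -17.6]
22 1552 [-19.5 -12.7]
25 30 [-18.9 -13.2]
held n 4530 y0,slope_deg,z0,slope_deg -0.82 0.55 1.48 5.4 x [-13.2  13.5  23.4] ok 0.83 rms 0.92
rod in tool: y at x=0 508.4398524319576 slope 0.013354631371692152 z 153.30967679351215
tip tool [-162.43225722  508.43410492  153.40761704]
```

View pics/w8.png

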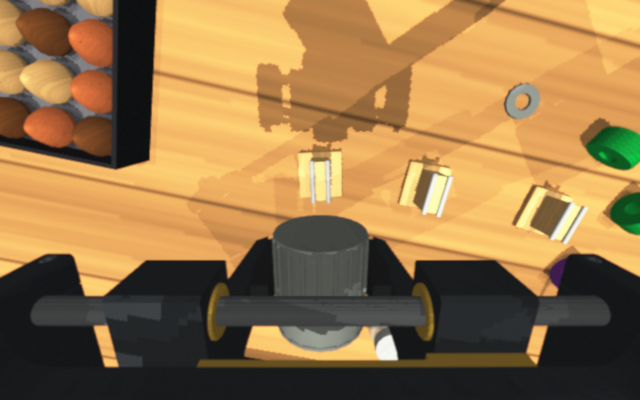

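The cap is held level and centred, closed end towards the camera (320,240). The stands are empty and nothing else has moved. Carrying it to the rod.

Emit:
apply_moves(plan=[[[-6.5,28.3,0],[0,0,0],255],[[-6.5,28.3,0],[0,0,0],255],[[-6.5,28.3,0],[0,0,0],255],[[-6.5,28.3,0],[0,0,0],255],[[-6.5,28.3,0],[0,0,0],255]])

```text
time_s: 25.65
position: [0.4942, -0.2118, 0.2539]
tcp_rot: [0.333, -3.121, -0.004]
force: [0.3, -0.3, -0.6]
opening: 0.477
```

Emit:
apply_moves(plan=[[[-6.5,28.3,0],[0,0,0],255],[[-6.5,28.3,0],[0,0,0],255],[[-6.5,28.3,0],[0,0,0],255],[[-6.5,28.3,0],[0,0,0],255],[[-6.5,28.3,0],[0,0,0],255]])

```text
time_s: 26.07
position: [0.4959, -0.0667, 0.2542]
tcp_rot: [0.334, -3.121, -0.003]
force: [1.0, 1.2, -0.8]
opening: 0.485
```

Emit:
apply_moves(plan=[[[-6.5,28.3,0],[0,0,0],255],[[-6.5,28.3,0],[0,0,0],255],[[-6.5,28.3,0],[0,0,0],255],[[-6.5,28.3,0],[0,0,0],255],[[-6.5,28.3,0],[0,0,0],255]])

```text
time_s: 26.48
position: [0.4978, 0.0782, 0.2542]
tcp_rot: [0.334, -3.12, -0.001]
force: [0.5, -0.3, -0.1]
opening: 0.485
```

Emit:
apply_moves(plan=[[[-6.5,28.3,0],[0,0,0],255],[[-6.5,28.3,0],[0,0,0],255],[[-6.5,28.3,0],[0,0,0],255],[[0,0,20],[0,0,0],255],[[0,0,25],[0,0,0],255]])

```text
time_s: 26.9
position: [0.5003, 0.1657, 0.2108]
tcp_rot: [-0.339, 3.122, 0.0]
force: [0.1, -0.2, -2.1]
opening: 0.484
```

Emit:
apply_moves(plan=[[[0,0,30],[0,0,0],255],[[0,0,30],[0,0,0],255],[[0,0,25],[0,0,0],255],[[0,0,17],[0,0,0],255],[[0,0,0],[0,0,0],255]])

```text
time_s: 27.32
position: [0.4956, 0.1634, 0.1034]
tcp_rot: [0.333, -3.113, -0.0]
force: [-0.9, 0.0, -0.9]
opening: 0.482
```

Emit:
apply_moves(plan=[[[0,0,0],[0,0,0],255],[[0,0,0],[0,0,0],255],[[0,0,0],[0,0,0],255],[[0,0,0],[0,0,0],255],[[0,0,0],[0,0,0],255]])

```text
time_s: 27.73
position: [0.5008, 0.1639, 0.1104]
tcp_rot: [-0.334, 3.122, -0.0]
force: [0.2, 0.3, 0.1]
opening: 0.478
```

Emit:
apply_moves(plan=[[[0,0,0],[0,0,0],255],[[0,0,0],[0,0,0],255],[[0,0,0],[0,0,0],255],[[0,0,0],[0,0,0],255],[[0,0,0],[0,0,0],255]])

```text
time_s: 28.15
position: [0.5001, 0.1639, 0.1092]
tcp_rot: [-0.334, 3.124, -0.0]
force: [0.5, -0.2, 0.1]
opening: 0.485
```

```bash
python3 chk.py
```

```text
t 28.15 pos [0.5001 0.1639 0.1092] yaw 12.2 tilt [0. 0.] along from tip mm -44.4 rig x -162.4 lat -0.42 z 109.24
F along 0.42 lat -0.26 z 0.07 trq [ 0.11  -0.09   0.013] op mm 42.65
```

Emit:
apply_moves(plan=[[[0,1,2],[0,0,0],255],[[-3,0,2],[0,0,0],255],[[-3,0,0],[0,0,0],255],[[0,0,0],[0,0,0],255],[[0,0,0],[0,0,0],255]])

```text
time_s: 28.57
position: [0.5059, 0.1661, 0.1051]
tcp_rot: [0.334, -3.124, -0.0]
force: [0.3, -1.0, -1.0]
opening: 0.483
```

Emit:
apply_moves(plan=[[[0,0,0],[0,0,0],255],[[0,0,0],[0,0,0],255],[[0,0,0],[0,0,0],255],[[0,0,0],[0,0,0],255],[[0,0,0],[0,0,0],255]])

```text
time_s: 28.98
position: [0.5057, 0.1661, 0.1053]
tcp_rot: [-0.334, 3.124, -0.0]
force: [-1.1, 0.3, -0.4]
opening: 0.482
```

```bash
python3 chk.py
```

```text
t 28.98 pos [0.5057 0.1661 0.1053] yaw 12.2 tilt [ 0.0001 -0.    ] along from tip mm -38.4 rig x -156.4 lat 0.54 z 105.28
F along -1.01 lat 0.58 z -0.37 trq [ 0.101 -0.054 -0.003] op mm 42.45
```

Emit:
apply_moves(plan=[[[-5,0,0],[0,0,0],255],[[-5,0,0],[0,0,0],255],[[-4,0,0],[0,0,0],255],[[-3,0,0],[0,0,0],255],[[0,0,0],[0,0,0],255]])

```text
time_s: 29.4
position: [0.5232, 0.1698, 0.1053]
tcp_rot: [-0.334, 3.123, 0.0]
force: [0.5, -0.2, -0.3]
opening: 0.485
```

```bash
python3 chk.py
```

```text
t 29.4 pos [0.5232 0.1698 0.1053] yaw 12.2 tilt [0.0006 0.0001] along from tip mm -20.6 rig x -138.6 lat 0.49 z 105.29
F along 0.4 lat -0.33 z -0.32 trq [ 0.15  -0.021 -0.054] op mm 42.7
```

Emit:
apply_moves(plan=[[[-1.5,0,0],[0,0,0],255],[[-1.5,0,0],[0,0,0],255],[[-1,0,0],[0,0,0],255],[[0,0,0],[0,0,0],255],[[0,0,0],[0,0,0],255]])

```text
time_s: 29.82
position: [0.5262, 0.1705, 0.1052]
tcp_rot: [0.334, -3.124, 0.0]
force: [0.7, -0.4, -0.5]
opening: 0.484
```

```bash
python3 chk.py
```

```text
t 29.82 pos [0.5262 0.1705 0.1052] yaw 12.2 tilt [-0.0001 -0.    ] along from tip mm -17.5 rig x -135.5 lat 0.55 z 105.19
F along 0.61 lat -0.49 z -0.53 trq [ 0.093 -0.05   0.063] op mm 42.59
```

Emit:
apply_moves(plan=[[[-1.5,0,0],[0,0,0],255],[[-1.5,0,0],[0,0,0],255],[[-1,0,0],[0,0,0],255],[[0,0,0],[0,0,0],255],[[0,0,0],[0,0,0],255]])

```text
time_s: 30.23
position: [0.5294, 0.1712, 0.1047]
tcp_rot: [0.334, -3.122, 0.0]
force: [-3.7, -2.8, -1.4]
opening: 0.482
```

```bash
python3 chk.py
```

```text
t 30.23 pos [0.5294 0.1712 0.1047] yaw 12.2 tilt [-0.0017 -0.0004] along from tip mm -14.2 rig x -132.2 lat 0.55 z 104.7
F along -4.23 lat -1.93 z -1.37 trq [-0.201  0.543 -0.029] op mm 42.41
```

Emit:
apply_moves(plan=[[[-1,-0.3,0],[0,0,0],255],[[-1,0,0],[0,0,0],255],[[-1,0,0],[0,0,0],255],[[-1,0,0],[0,0,0],255],[[0,0,0],[0,0,0],255]])

```text
time_s: 30.65
position: [0.5327, 0.1719, 0.1045]
tcp_rot: [0.334, -3.12, 0.0]
force: [-7.4, -1.9, -0.4]
opening: 0.483
```

```bash
python3 chk.py
```

```text
t 30.65 pos [0.5327 0.1719 0.1045] yaw 12.21 tilt [-0.0034 -0.0004] along from tip mm -10.8 rig x -128.8 lat 0.49 z 104.48
F along -7.65 lat -0.29 z -0.41 trq [-0.192  0.885 -0.017] op mm 42.53
```

Emit:
apply_moves(plan=[[[-1,0,0],[0,0,0],255],[[-1,0,0],[0,0,0],255],[[-0.5,0,0],[0,0,0],255],[[0,0,0],[0,0,0],255],[[0,0,0],[0,0,0],255]])

```text
time_s: 31.07
position: [0.535, 0.1724, 0.1044]
tcp_rot: [0.334, -3.12, 0.0]
force: [-6.6, -2.5, -0.3]
opening: 0.476
```

```bash
python3 chk.py
```

```text
t 31.07 pos [0.535  0.1724 0.1044] yaw 12.21 tilt [-0.0036 -0.0004] along from tip mm -8.5 rig x -126.5 lat 0.49 z 104.44
F along -7.02 lat -1.04 z -0.32 trq [-0.185  0.902  0.   ] op mm 41.86
```

Emit:
apply_moves(plan=[[[-0.6,0,0],[0,0,0],255],[[-0.6,0,0],[0,0,0],255],[[-0.6,0,0],[0,0,0],255],[[0,0,0],[0,0,0],255],[[0,0,0],[0,0,0],255]])

```text
time_s: 31.48
position: [0.5368, 0.1727, 0.1045]
tcp_rot: [0.334, -3.12, 0.0]
force: [-6.8, -1.8, -0.8]
opening: 0.483
```

```bash
python3 chk.py
```

```text
t 31.48 pos [0.5368 0.1727 0.1045] yaw 12.21 tilt [-0.0036 -0.0005] along from tip mm -6.7 rig x -124.7 lat 0.48 z 104.46
F along -7.0 lat -0.34 z -0.75 trq [-0.224  0.891  0.002] op mm 42.55
```

Steady friction baseline of 7.0 N. From here I use small steps.

Emit:
apply_moves(plan=[[[-0.6,0,0],[0,0,0],255],[[-0.6,0,0],[0,0,0],255],[[0,0,0],[0,0,0],255],[[0,0,0],[0,0,0],255],[[0,0,0],[0,0,0],255]])

```text
time_s: 31.9
position: [0.538, 0.173, 0.1044]
tcp_rot: [0.334, -3.12, 0.0]
force: [-6.9, -3.0, -0.0]
opening: 0.483
```

```bash
python3 chk.py
```

```text
t 31.9 pos [0.538  0.173  0.1044] yaw 12.21 tilt [-0.0036 -0.0005] along from tip mm -5.5 rig x -123.5 lat 0.47 z 104.44
F along -7.34 lat -1.46 z -0.0 trq [-0.206  0.921 -0.036] op mm 42.49
```

Emit:
apply_moves(plan=[[[-0.5,0,0],[0,0,0],255],[[-0.5,0,0],[0,0,0],255],[[0,0,0],[0,0,0],255],[[0,0,0],[0,0,0],255],[[0,0,0],[0,0,0],255]])

```text
time_s: 32.32
position: [0.5389, 0.1732, 0.1044]
tcp_rot: [0.334, -3.12, 0.0]
force: [-7.4, -3.2, -1.4]
opening: 0.486
```

```bash
python3 chk.py
```

```text
t 32.32 pos [0.5389 0.1732 0.1044] yaw 12.21 tilt [-0.0037 -0.0005] along from tip mm -4.6 rig x -122.6 lat 0.5 z 104.44
F along -7.94 lat -1.58 z -1.43 trq [-0.257  0.945 -0.037] op mm 42.73
```

Emit:
apply_moves(plan=[[[-0.5,0,0],[0,0,0],255],[[-0.5,0,0],[0,0,0],255],[[0,0,0],[0,0,0],255],[[0,0,0],[0,0,0],255],[[0,0,0],[0,0,0],255]])

```text
time_s: 32.73
position: [0.5396, 0.1734, 0.1044]
tcp_rot: [0.334, -3.119, 0.0]
force: [-7.6, -2.3, 0.4]
opening: 0.482
```

```bash
python3 chk.py
```

```text
t 32.73 pos [0.5396 0.1734 0.1044] yaw 12.22 tilt [-0.0043 -0.0006] along from tip mm -3.8 rig x -121.8 lat 0.49 z 104.38
F along -7.96 lat -0.62 z 0.43 trq [-0.248  1.018 -0.004] op mm 42.39
```

Emit:
apply_moves(plan=[[[-0.5,0,0],[0,0,0],255],[[-0.3,0,0],[0,0,0],255],[[0,0,0],[0,0,0],255],[[0,0,0],[0,0,0],255],[[0,0,0],[0,0,0],255]])

```text
time_s: 33.15
position: [0.5398, 0.1734, 0.1043]
tcp_rot: [0.334, -3.118, 0.001]
force: [-10.2, -4.1, 2.4]
opening: 0.482
```

```bash
python3 chk.py
```

```text
t 33.15 pos [0.5398 0.1734 0.1043] yaw 12.22 tilt [-0.0058 -0.001 ] along from tip mm -3.6 rig x -121.6 lat 0.49 z 104.32
F along -10.8 lat -1.87 z 2.4 trq [-0.397  1.468  0.012] op mm 42.42
```

The force jumped to about 3.6 N above baseline, so the stop has been reached. One more small push.

Emit:
apply_moves(plan=[[[-0.4,0,0],[0,0,0],255],[[-0.3,0,0],[0,0,0],255],[[0,0,0],[0,0,0],255],[[0,0,0],[0,0,0],255],[[0,0,0],[0,0,0],255]])

```text
time_s: 33.57
position: [0.5399, 0.1734, 0.1042]
tcp_rot: [0.334, -3.117, 0.001]
force: [-12.4, -4.5, 3.1]
opening: 0.484
```

```bash
python3 chk.py
```

```text
t 33.57 pos [0.5399 0.1734 0.1042] yaw 12.22 tilt [-0.007  -0.0013] along from tip mm -3.4 rig x -121.4 lat 0.51 z 104.22
F along -13.1 lat -1.79 z 3.07 trq [-0.468  1.771 -0.073] op mm 42.62
```

The squeeze is about 6 N (13.1 total less the 7.2 friction baseline). I'll relax the tool a little, then open and rise.

Emit:
apply_moves(plan=[[[0.4,0,0],[0,0,0],255],[[0.4,0,0],[0,0,0],255],[[0.4,0,0],[0,0,0],255],[[0,0,0],[0,0,0],255],[[0,0,0],[0,0,0],255]])

```text
time_s: 33.98
position: [0.5398, 0.1734, 0.1043]
tcp_rot: [0.334, -3.119, 0.0]
force: [-7.5, -2.6, 0.0]
opening: 0.482
```

```bash
python3 chk.py
```

```text
t 33.98 pos [0.5398 0.1734 0.1043] yaw 12.21 tilt [-0.0045 -0.0006] along from tip mm -3.6 rig x -121.6 lat 0.49 z 104.29
F along -7.84 lat -0.99 z 0.01 trq [-0.314  1.051 -0.011] op mm 42.45
```

By position the compression is only about 0.3 to 0.4 mm, so I'll push a touch further while watching the force.

Emit:
apply_moves(plan=[[[-0.4,0,0],[0,0,0],255],[[-0.4,0,0],[0,0,0],255],[[-0.4,0,0],[0,0,0],255],[[-0.4,0,0],[0,0,0],255],[[0,0,0],[0,0,0],255]])

```text
time_s: 34.4
position: [0.5401, 0.1735, 0.1041]
tcp_rot: [0.334, -3.116, 0.001]
force: [-13.5, -5.1, 5.2]
opening: 0.48
```

```bash
python3 chk.py
```

```text
t 34.4 pos [0.5401 0.1735 0.1041] yaw 12.22 tilt [-0.0078 -0.0014] along from tip mm -3.3 rig x -121.3 lat 0.52 z 104.14
F along -14.33 lat -2.15 z 5.21 trq [-0.536  1.877 -0.035] op mm 42.23
```

Total is 14.3 N, so the squeeze is 4 to 7 N, which is within the target. Relaxing and releasing.

Emit:
apply_moves(plan=[[[0.5,0,0],[0,0,0],255],[[0.5,0,0],[0,0,0],255],[[0.5,0,0],[0,0,0],255],[[0.5,0,0],[0,0,0],255],[[0,0,0],[0,0,0],255]])

```text
time_s: 34.82
position: [0.54, 0.1734, 0.1044]
tcp_rot: [0.334, -3.121, 0.0]
force: [-5.6, -1.8, -1.6]
opening: 0.484
```

```bash
python3 chk.py
```

```text
t 34.82 pos [0.54   0.1734 0.1044] yaw 12.21 tilt [-0.003  -0.0003] along from tip mm -3.4 rig x -121.4 lat 0.48 z 104.38
F along -5.91 lat -0.61 z -1.6 trq [-0.171  0.764 -0.021] op mm 42.58
```

Emit:
apply_moves(plan=[[[0,0,0],[0,0,0],120],[[0,0,0],[0,0,0],60],[[0,0,0],[0,0,0],0],[[0,0,0],[0,0,0],0],[[0,0,0],[0,0,0],0]])

```text
time_s: 35.23
position: [0.542, 0.1736, 0.1057]
tcp_rot: [-0.334, 3.122, 0.0]
force: [-0.6, -0.1, -0.4]
opening: 0.806
```

Emit:
apply_moves(plan=[[[0,0,0],[0,0,0],0],[[0,0,0],[0,0,0],0],[[0,0,-15],[0,0,0],0],[[0,0,-30],[0,0,0],0],[[0,0,-30],[0,0,0],0]])

```text
time_s: 35.65
position: [0.5403, 0.1734, 0.1798]
tcp_rot: [0.333, -3.121, -0.0]
force: [0.1, 0.1, -1.1]
opening: 1.002
```

Emit:
apply_moves(plan=[[[-15,0,-30],[0,0,0],0],[[-15,0,-30],[0,0,0],0],[[-10,0,-25],[0,0,0],0],[[0,0,0],[0,0,0],0],[[0,0,0],[0,0,0],0]])

```text
time_s: 36.07
position: [0.5816, 0.1821, 0.267]
tcp_rot: [-0.333, 3.12, 0.0]
force: [0.1, -0.2, -1.3]
opening: 1.0
```

```bash
python3 chk.py; python3 look.py w9; python3 axial.py w9
```

```text
t 36.07 pos [0.5816 0.1821 0.267 ] yaw 12.2 tilt [0.0038 0.0005] along from tip mm 39.2 rig x -78.8 lat 0.18 z 267.03
F along 0.09 lat -0.21 z -1.33 trq [ 0.091 -0.021  0.037] op mm 87.96
t 36.0667 pos [0.5816 0.1821 0.267 ] toolx [-0.9774 -0.2113 -0.0038] z [ 3.8e-03  5.0e-04 -1.0e+00] q6 -1.674858763912346 F [ 0.14 -0.18 -1.33] op 0.999516359768678
-30 10 ztop 107.9 | -27 122 ztop 124.5 | -24 86 ztop 124.2 | -21 82 ztop 124.7 | -18 98 ztop 124.3 | -15 79 ztop 124.5 | -12 89 ztop 124.4 | -9 90 ztop 124.3 | -6 80 ztop 124.3 | -3 79 ztop 124.6 | 0 86 ztop 124.2 | 3 80 ztop 124.6 | 6 79 ztop 124.4 | 9 77 ztop 124.4 | 12 77 ztop 124.2 | 15 84 ztop 123.7 | 18 80 ztop 124.3 | 21 46 ztop 124.8 | 24 65 ztop 118.3 | 27 70 ztop 118.0 | 30 77 ztop 118.2 | 33 70 ztop 118.2 | 36 69 ztop 118.1 | 39 67 ztop 117.7 | 42 70 ztop 118.0 | 45 70 ztop 117.9 | 48 68 ztop 118.1 | 51 68 ztop 118.1 | 54 82 ztop 122.7 | 57 125 ztop 126.0 | 60 67 ztop 126.9 | 63 79 ztop 126.2 | 66 64 ztop 126.4 | 69 71 ztop 126.7 | 72 61 ztop 126.2 | 75 64 ztop 126.7 | 78 79 ztop 126.7 | 81 52 ztop 126.0 |
```

View pics/w9.png

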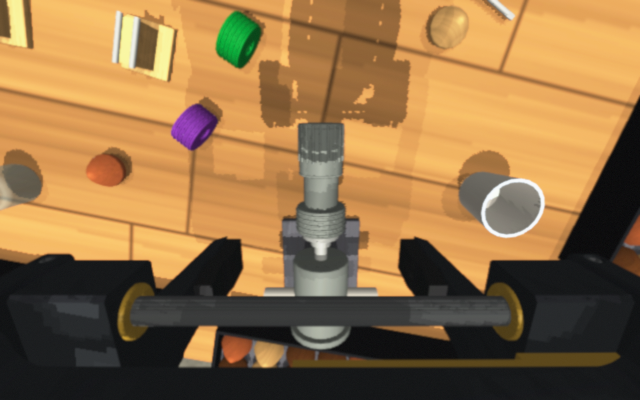

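The stack is on the rod in order, with the cap (320,150), sleeve (320,190) and disc (320,222) in line. The cap's mouth is about 22.5 mm from the tip, with no visible gap. The disc–sleeve boundary has moved slightly in from where it was, and the tool is clear. Handing in.

```bash
python3 -c "
from workcell import arm
print(arm.close_job())"
```

```text
the job is handed in; nothing more can be done
None
```

The filter is back together: disc pack, then sleeve, then cap on the rod against the sprung stop. I handed it in at about 36 s. No verdict came back.

**Stop and squeeze:** I found the stop with the sleeve; force rose from about 0 to 5.3 N, then 8.4 N. I then pushed the cap over a steady 7 N of strip friction to 14.3 N in total. That implies a squeeze of up to about 7 N. By position the spring gave only about 0.5 mm, which would be about 4 N. The two estimates disagree, but both lie in the 4–8 N band. I could not measure the squeeze after letting go.

**Last checks:**
- The cap's centre is about 120 mm out from the head, within the 95–128 mm allowed.
- The cap is level and in line with the rod, with no gap visible between the parts.
- The gripper is open and clear of everything.
- The bystanders in the wrist views looked unmoved. I did not measure them, and not all of them were in the last view.

**One hitch:** the disc was gripped too low and met the rod's taper with about 5 N upward. I raised it 3 mm and it then slid on freely.

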